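Hold a surface thermometer on the marked spot of a pouch cell in its compression jig

TASK

First swing the clear guard of the cell jig right aside so that the measuring window is open. Then take the stick thermometer out of its sloped stand and set its sprung foot gently on the cell inside the printed ring, the thermometer upright and its foot pushed in about half-way (never hard against its stop). Keep it steady there for at least two seconds and finish while still holding it so; leave everything else where it is.

Things in the scene. Friction and masses are not known exactly. Their poses are not given: they have to be found in the camera images.
- jig: compression jig, fixed: aluminium base plate 140 (x) x 230 (y) x 12 mm, silver pouch cell on it, aluminium top plate 140 x 180 x 10 mm (top 32 mm above the bench) with a 54 x 54 mm window in its middle. Four sprung studs, 16 mm thick, 79 mm high, at x = +-58, y = +-78 mm; two brass tab clamps at the -y end. Origin: centre of the underside, on the bench; z up
- cell: the silver pouch cell clamped in the jig, 90 (x) x 140 (y) x 10 mm, fixed to the jig. Origin: centre of its underside, 12 mm above the bench; same axes as the jig
- cell_spot (a point): the marked spot: centre of a black printed ring (26 mm inside diameter, 30 mm outside) on the cell's level upper face, in the middle of the window, 22 mm above the bench and 10 mm below the top plate's upper face
- guard (a joint): swing of the jig's guard about its upright pivot (rad): 0 = covering the window, up to 1.7 = fully aside; grows anticlockwise seen from above. Light friction (about 0.6 N at the knob); stays where it is left. At 1.0 and more the window is open
- guard_pivot (a point): point on the guard's upright pivot axis, 36 mm above the bench, at x = +55, y = +35 mm in the jig's frame
- guard_knob (a point): centre of the top (66 mm above the bench) of the guard's black knob, 18 mm diameter, 26 mm high, 81 mm from the pivot axis. The guard: clear plate with dark edging, 110 x 64 x 4 mm, underside 36 mm above the bench, knob near its free end. At guard = 0 the knob is at x = -13, y = -9 mm in the jig's frame; it opens by way of the jig's -y to its +x side
- stand: dark tool stand, fixed, base 110 (x, -70 to +40 mm) x 180 (y) mm, two sloped square sockets (14 mm bore, 45 mm deep) 80 mm apart in y, leaning 0.5 rad, tops to the stand's -x, mouths 109 mm above the bench; one holds the thermometer, the other the nut driver, their origins near x = 20, y = +40 or -40, z = 34 mm. Origin: on the bench, midway between the sockets; z up
- thermo: stick thermometer, 180 mm, about 0.12 kg, loose in its socket. Origin: foot's flat face when fully out; z along the stick to its top: foot and rod to 17 mm, steel barrel 12 mm thick to 85 mm (in the socket at first), flat-sided light grey handle 24 (x) x 20 (y) mm to 180 mm, display on its +x face. In the socket y is level. Mass centre near z = 120 mm. Draw it out 85 mm or more along z
- foot (a joint): how far the thermometer's sprung foot is pushed in along its z (m): 0 = fully out, 0.012 = hard against its stop. The spring pushes back with 0.5 N at the start of its travel and 250 N/m more, 2 N half-way, 3.5 N at the stop
- foot_face (a point): centre of the flat copper contact face (12 mm diameter) of the sprung foot; moves in and out with the foot; axes as the thermometer's
- nutdriver: bystander: nut driver with a round dark handle (29 mm thick, 88 mm long) in the stand's other socket, 173 mm long; origin at the end of its axis near the bench, z along it
- tweezers: bystander: steel tweezers 125 x 14 x 8 mm lying on the bench; origin centre of the underside
- tape: bystander: roll of amber tape, 56 mm diameter, 18 mm high, lying flat; origin centre of the underside
- mouse: bystander: black computer mouse 105 x 60 x 32 mm on its pad; origin centre of the underside
- bottle: bystander: white plastic bottle, 68 mm diameter, 165 mm high; origin centre of the underside
Mind the look-alikes: they are no part of the job. What is shaped like the thermo but red or yellow is not meant.

How it is judged:
On the way, in this order (a step that is already met when the one before it is completed fails the run):
1. the guard is swung aside (1.0 rad or more) with the thermometer still in its stand (value of joint guard above 1 rad and distance of thermo from where it was at the start of the episode below 0.03 m), for 0.2 s.
2. the thermometer is held by the fingers, drawn clear of the stand (contact force between the fingers and thermo above 1 N and contact force between thermo and stand below 0.05 N and distance of thermo from where it was at the start of the episode above 0.08 m), for 0.2 s.
3. the foot rests inside the ring, the thermometer upright, the foot pushed in 3 to 10 mm of its 12, for two seconds (horizontal distance between foot_face and cell_spot below 0.007 m and angle between thermo's own z axis and vertical below 0.15 rad and value of joint foot between 0.003 and 0.01 m and contact force between thermo and cell above 0.4 N and contact force between the fingers and thermo above 1 N and contact force between thermo and stand below 0.05 N and value of joint guard above 1 rad), for 2 s.
At the end, for the whole second after the job is handed in: Fingers hold the thermometer off its stand, within 0.15 rad of upright, foot centre within 7 mm of the ring's centre, foot pressing on the cell and pushed in 3 to 10 mm, nearly still (after two seconds of this); guard open 1.0 rad or more; bystanders moved under 30 mm (all of step 3 and linear speed of thermo below 0.02 m/s and distance of each of tweezers, tape, mouse, bottle, nutdriver from where it was at the start of the episode below 0.03 m); the arm keeps its last pose, push and grip.
It fails at once if the thermometer pressed hard against its foot's stop on the cell (over 8 N) (contact force between thermo and cell above 8 N).
It fails at once if a bystander knocked more than 30 mm from its place (distance of any of tweezers, tape, mouse, bottle, nutdriver from where it was at the start of the episode above 0.03 m).
It also fails if it takes over 58 s, if anything falls off the work surface, if the arm or the gripper's body presses on something with over 40 N, if the wrist force passes 120 N, or if a joint passes its speed limit or range.

ROBOT

A 7-joint arm with a two-finger parallel gripper is mounted at the origin on the work surface. World frame = base frame: x ahead of the robot, y to its left, z up, the work surface at z = 0. Lengths are in m, angles in rad, forces in N, time in s.
With the tool pointing down it reaches from about 0.425 to 1.025 m from the base axis. Payload 9.4 kg.
Tool frame: the origin (TCP) lies at the very end of the fingers, on their centre line; the grasp point (between the pads) lies 19 mm behind it; z points along the fingers, y is the line along which they close (so a half turn about z gives the same grasp; the last joint's range is limited). The gripper opens to 93 mm and grips with 3 to 60 N. Pads are 15 mm wide; open, the fingers measure 128 mm over their backs; the gripper's body (75 mm by 188 mm) begins 65 mm behind the grasp point.
Start: joints at [1.157, 0.599, -0.003, 1.599, 0.002, 0.943, -0.08], TCP at [0.24, -0.684, 0.219] pointing down, gripper open.
Joint ranges: [-2.57, 2.57], [-0.35, 1.97], [-1.29, 1.29], [0.11, 2.56], [-1.05, 4.19], [0.11, 1.86], [-2.63, 2.63]. Speed limits (rad/s): [2.22, 2.22, 3.01, 3.01, 3.14, 3.14, 3.14].

INTERFACE

Orientations are given as a unit quaternion [w, x, y, z].
In Python, from workcell import * gives the robot as it stands.
- The arm moves only by the tool send_rows, never from a script. Its argument "plan" is a list of rows, each an object with "dp": the shift along the tool's x, y, z scaled (see below), a list of three; "roll": the turn about the tool's z scaled (see below); "claw": the opening, from 0 (shut) to 1 (fully open). In form: [{"dp": [tx, ty, tz], "roll": roll, "claw": claw}, ...]. A call has 1 to 10 rows; each row shifts and turns the commanded pose from where the row before left it, along the tool's axes as they then stand; what a row does not reach is not made up. The controller multiplies each number of a shift by 500 mm and each number of a turn by 30 degrees. A row lasts 1/10 s, in which the tool goes at most 50 mm and 8.59 degrees, less where a joint would pass 70% of its speed; a pose out of reach is approached as far as the arm can. A call with a number of a shift or a turn outside -1 to 1 is refused whole. A call with a gripper value outside its range is refused whole. The fingers move at their own pace and stop on an object; the grip force is fixed at half the most. Time passes only in rows, so rows that do not move let the fingers close. It gives the time, the measured TCP pose, the force, the opening and the grip force at its end, in the units of the state.
- read_state(): the state, without advancing time (a new reading comes with each control period).
- read_camera(name): name is "side" or "top" or "wrist"; returns (picture, depth): 400x640x3 uint8, red, green, blue; 400x640 float32, m along the optical axis (not along the pixel's ray), 0 where there is no reading.
- get_calibration(name): a dict with "vfov" (degrees; the focal length in pixels is half the picture's height over the tangent of half this angle, whatever the lens; pixels are square), "cx", "cy" (the principal point, pixels), "pose" (4x4, takes a point from camera to world coordinates); the wrist camera has in their place "mount" (4x4, takes a point from camera to tool coordinates, whose origin is the TCP and whose axes are the flange's). Camera axes: x right, y up, looking along -z (the intrinsics and any distortion apply to the point x, -y, -z); pixel columns grow to the right and rows downward; lengths in m; the calibration is good to about 2 mm. A picture is of the moment at which its call begins: read the wrist's pose just before it. get_calibration takes no time and is no camera call.
- close_job(): hands the job in; it is judged then, once.
The state is a dict: "time": time; "q": joint angles; "qd": joint speeds; "joint_torque": joint torques, N m; "eef_pos": TCP position; "ee_rot": TCP orientation; "ft_force": force on the tool from outside, world axes, zero at the start; "ft_torque": the same for the moment, N m; "gripper_width": opening from 0.0 (shut) to 1.0 (fully open); "grasp_force": force on a finger pad.
Only numpy, scipy, OpenCV 4.12 (cv2) and the standard library are available. Lean on these libraries where they do the work, as an engineer would, in place of code of your own. Each camera call takes 0.05 s, during which the arm holds its last target. There are 200 camera calls.

## Working session

There is one attempt and no reset: what is moved stays moved. The work goes in short steps, Python scripts to look and compute and a tool call to move; the robot and the scene stay as the last step left them, time stands still between calls to the robot, and variables do not carry over. Pictures are saved under pics/ and viewed, at most 10 in all, crops included, and the job is handed in when it is done.

Besides the shell and the picture viewer there is one more tool, called after "Call:" by a JSON object that holds its "fn" and its "kwargs", one argument or row to a line. send_rows: Moves the arm, as the interface text tells. Shifts and turns lie within -1 to 1; 1 stands for 500 mm of shift or 30 degrees of turn. Its arguments: {"type":"object","properties":{"plan":{"type":"array","items":{"type":"object","properties":{"dp":{"type":"array","items":{"type":"number"}},"roll":{"type":"number"},"claw":{"type":"number"}}}}},"required":["plan"]}

```bash
ls; mkdir -p pics
cat > h.py <<'E'
from workcell import *
import numpy as np, cv2
from scipy.spatial.transform import Rotation as R
def rot(q): return R.from_quat([q[1],q[2],q[3],q[0]]).as_matrix()
def cam(name):
    s=read_state(); p,d=read_camera(name); c=get_calibration(name)
    if 'pose' in c: T=np.array(c['pose'])
    else:
        W=np.eye(4); W[:3,:3]=rot(s['ee_rot']); W[:3,3]=s['eef_pos']; T=W@np.array(c['mount'])
    return p,d,c,T
def cloud(d,c,T):
    f=200/np.tan(np.radians(c['vfov'])/2)
    v,u=np.mgrid[:400,:640]
    P=np.stack([(u-c['cx'])/f*d,-(v-c['cy'])/f*d,-d],-1)
    P=P@T[:3,:3].T+T[:3,3]; P[d<=0]=np.nan
    return P
def save(n,p): cv2.imwrite('pics/'+n,cv2.cvtColor(p,cv2.COLOR_RGB2BGR))
E
python3 - <<'E'
from h import *
for n in ['top','side']:
    p,d,c,T=cam(n); save(n+'0.png',p); np.savez(n+'0.npz',p=p,d=d,T=T)
    print(n,c,(d>0).mean())
print(get_calibration('wrist'))
print(read_state())
E
```

```text
pics
top {'vfov': 44.26585404440583, 'cx': 314.95990318981336, 'cy': 192.9980612326913, 'pose': array([[-2.83495297e-02,  9.97658378e-01, -6.22419928e-02,
         3.24747843e-01],
       [-9.99596714e-01, -2.81918858e-02,  3.40968547e-03,
        -2.58342367e-02],
       [ 1.64698212e-03,  6.23135545e-02,  9.98055263e-01,
         1.82514663e+00],
       [ 0.00000000e+00,  0.00000000e+00,  0.00000000e+00,
         1.00000000e+00]])} 0.99616015625
side {'vfov': 46.603910354991655, 'cx': 322.15169547760064, 'cy': 202.9446758521115, 'pose': array([[ 9.11818625e-01,  3.07416498e-01, -2.72179889e-01,
        -4.32008295e-02],
       [-4.10593223e-01,  6.82722353e-01, -6.04403338e-01,
        -9.93059140e-01],
       [ 1.97367934e-05,  6.62861438e-01,  7.48742087e-01,
         1.29498211e+00],
       [ 0.00000000e+00,  0.00000000e+00,  0.00000000e+00,
         1.00000000e+00]])} 0.9958515625
{'vfov': 66.80975393750676, 'cx': 319.25448889455794, 'cy': 199.01879283738512, 'mount': array([[-6.47054285e-04,  9.52688682e-01,  3.03947128e-01,
         8.56399932e-02],
       [ 9.99999692e-01,  
[... 272 characters left out ...]
.60002721, -0.00254129,  1.60004771,  0.00183208,
        0.94289324, -0.07981559]), 'qd': array([-1.12848639e-03, -1.65693355e-03,  3.85162497e-05, -1.65953171e-03,
       -5.73137310e-04, -1.87961264e-04, -6.31556132e-04]), 'joint_torque': array([ 4.84744887e-03, -7.66563106e+01,  1.50250252e+00, -2.52940035e+01,
       -5.21641038e-02,  1.36351422e-02,  3.46500769e-05]), 'eef_pos': array([ 0.2394203 , -0.68386767,  0.21786007]), 'ee_rot': array([-6.59908413e-04,  9.85849371e-01,  1.67632176e-01, -1.91087090e-04]), 'ft_force': array([ 0.13269387, -0.38896925, -0.12520201]), 'ft_torque': array([ 0.01451337, -0.02756294,  0.01384131]), 'grasp_force': 0.0, 'gripper_width': 0.9968531963302927}
```

View pics/top0.png

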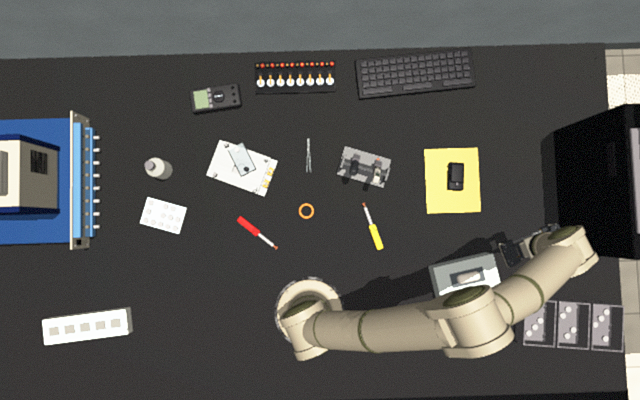

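View pics/side0.png

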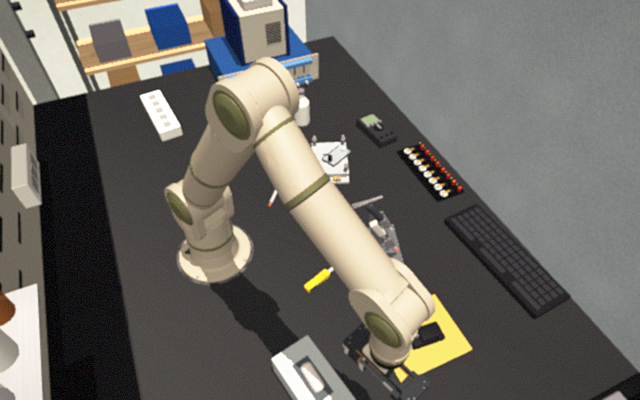

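Top view: jig around (243,167) with clear guard, stand around (364,168), robot base at (310,310), red and yellow look-alikes at (257,232) and (373,226). Enlarging the jig and stand.

Run:
```python
from h import *
z=np.load('top0.npz'); c=get_calibration('top'); p=z['p']; P=cloud(z['d'],c,z['T'])
a=cv2.resize(p[130:205,200:285],None,fx=7,fy=7,interpolation=cv2.INTER_CUBIC)
b=cv2.resize(p[135:200,330:400],None,fx=8,fy=8,interpolation=cv2.INTER_CUBIC)
save('jig.png',a); save('stand.png',b)
for (u0,u1,v0,v1,h) in [(200,285,130,205,.06),(330,400,135,200,.09)]:
    Q=P[v0:v1,u0:u1]; hh=Q[...,2]
    print('bench',np.nanpercentile(hh,[1,50,99]))
    m=(hh>h); n,l,s,ce=cv2.connectedComponentsWithStats(m.astype(np.uint8))
    for i in range(1,n):
        if s[i,4]>=2: print(ce[i]+[u0,v0],s[i,4],np.nanmean(Q[l==i],0).round(4),np.nanmax(Q[l==i],0).round(3))
Q=P[130:205,200:285]
m=(Q[...,2]>.026)&(Q[...,2]<.045)
n,l,s,ce=cv2.connectedComponentsWithStats(m.astype(np.uint8)); i=1+s[1:,4].argmax()
r=cv2.minAreaRect(Q[l==i][:,:2].astype(np.float32)); print(r)
m=(Q[...,2]>.006)&(Q[...,2]<.045)
n,l,s,ce=cv2.connectedComponentsWithStats(m.astype(np.uint8)); i=1+s[1:,4].argmax()
r=cv2.minAreaRect(Q[l==i][:,:2].astype(np.float32)); print(r)
Q=P[135:200,330:400]
m=(Q[...,2]>.006)&(Q[...,2]<.03); r=cv2.minAreaRect(Q[m][:,:2].astype(np.float32)); print(r)
```

```text
bench [-0.01037068  0.00351616  0.06287866]
[224.57142857 143.42857143] 14 [0.6223 0.2885 0.068 ] [0.632 0.293 0.076]
[264.88235294 158.        ] 17 [0.5654 0.1445 0.0686] [0.573 0.152 0.086]
[245.05263158 168.15789474] 19 [0.531  0.2168 0.0661] [0.539 0.224 0.076]
[213.         173.21052632] 19 [0.5158 0.3319 0.0679] [0.524 0.341 0.081]
[253.35714286 187.92857143] 14 [0.4586 0.188  0.0694] [0.466 0.193 0.084]
bench [-0.01072952  0.0018766   0.18522353]
[343.22222222 155.77777778] 9 [ 0.5622 -0.1357  0.0928] [ 0.568 -0.131  0.096]
[364.59950249 167.96268657] 402 [ 0.5122 -0.2055  0.1356] [ 0.568 -0.127  0.196]
[340.33333333 166.        ] 3 [ 0.5256 -0.1241  0.0963] [ 0.529 -0.123  0.097]
[388.33333333 167.66666667] 3 [ 0.5152 -0.294   0.0937] [ 0.517 -0.293  0.095]
[384.75 178.25] 4 [ 0.478  -0.28    0.0931] [ 0.479 -0.277  0.096]
((0.5486379861831665, 0.23591458797454834), (0.18069075047969818, 0.15620605647563934), 67.66184997558594)
((0.5478807091712952, 0.23978391289710999), (0.23892346024513245, 0.17221437394618988), 68.20548248291016)
((0.5296937227249146, -0.2189115285873413), (0.25698959827423096, 0.23962947726249695), 88.1880111694336)
```

View pics/jig.png

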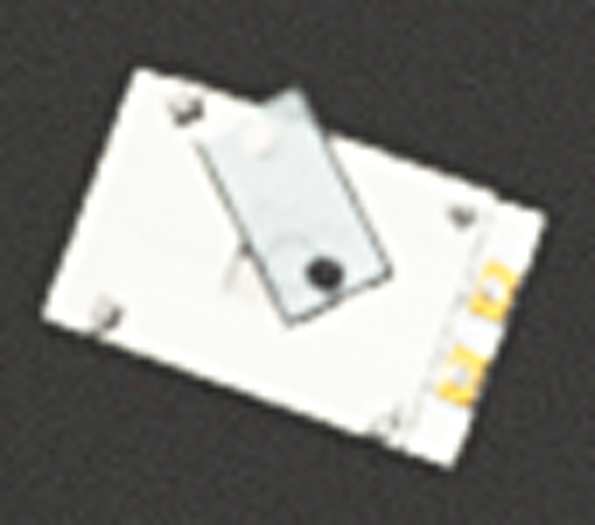

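View pics/stand.png

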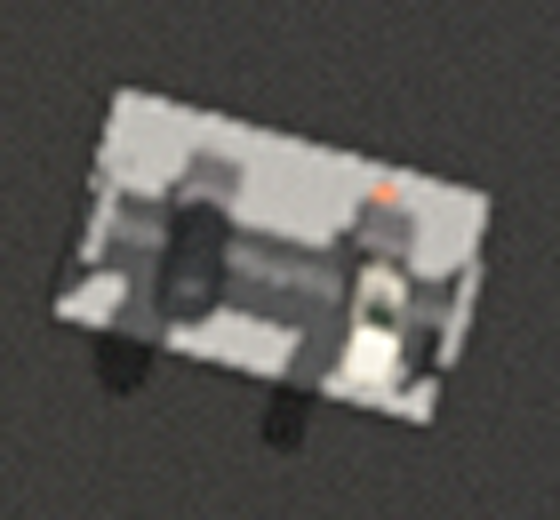

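Jig crop: brass clamps at the right (jig −y ≈ image right), guard over the window with black knob at crop (323,273), ring partly visible below it. Stand crop: the thermometer is the light grey handle at right (375,330), orange-copper foot at (385,192), nut driver at left (195,255). Tops lean toward the robot.

```bash
cat >> h.py <<'E'
def plan(tgt,yaw=None):
    """units of shift (x,y,z tool, total), roll units; yaw = world angle of tool x, deg"""
    s=read_state(); M=rot(s['ee_rot']); d=np.array(tgt)-s['eef_pos']
    u=M.T@d/.5; y0=np.degrees(np.arctan2(M[1,0],M[0,0]))
    r=0 if yaw is None else -((yaw-y0+180)%360-180)/30
    print('t',round(s['time'],2),'pos',s['eef_pos'].round(4),'yaw',y0.round(2),'tilt',np.degrees(np.arccos(-M[2,2])).round(2),'q7',s['q'][6].round(2),'| units',u.round(4),'norm mm',(np.linalg.norm(d)*1e3).round(1),'roll',round(r,4))
E
python3 - <<'E'
from h import *
plan([.5,-.25,.35]); plan([.47,.2,.33],20)
E
```

```text
t 0.1 pos [ 0.2394 -0.6839  0.2179] yaw 19.3 tilt 0.08 q7 -0.08 | units [ 0.7786 -0.6471 -0.2635] norm mm 523.1 roll 0
t 0.1 pos [ 0.2394 -0.6839  0.2179] yaw 19.3 tilt 0.08 q7 -0.08 | units [ 1.0195 -1.5163 -0.2224] norm mm 920.3 roll -0.0233
```

Call:
{"fn": "send_rows", "kwargs": {
  "plan": [
    {"dp": [0.075,-0.06,-0.03]},
    {"dp": [0.075,-0.06,-0.03]},
    {"dp": [0.075,-0.06,-0.03]},
    {"dp": [0.075,-0.06,-0.03]},
    {"dp": [0.075,-0.06,-0.03]},
    {"dp": [0.075,-0.06,-0.03]},
    {"dp": [0.075,-0.06,-0.03]},
    {"dp": [0.075,-0.06,-0.03]},
    {"dp": [0.075,-0.06,-0.02]},
    {"dp": [0.075,-0.06,0]}
  ]
}}

```text
invalid input
```

Run:
```python
from h import *
plan([.60,.24,.34],20)
p,d,c,T=cam('wrist'); save('w1.png',p); np.savez('w1.npz',p=p,d=d,T=T)
```

```text
t 0.1 pos [ 0.2394 -0.6839  0.2179] yaw 19.3 tilt 0.08 q7 -0.08 | units [ 1.2913 -1.5059 -0.2424] norm mm 999.2 roll -0.0233
```

Rows evidently need every field.

Call:
{"fn": "send_rows", "kwargs": {
  "plan": [
    {"dp": [0.075,-0.06,-0.03],"roll": 0,"claw": 1},
    {"dp": [0.075,-0.06,-0.03],"roll": 0,"claw": 1},
    {"dp": [0.075,-0.06,-0.03],"roll": 0,"claw": 1},
    {"dp": [0.075,-0.06,-0.03],"roll": 0,"claw": 1},
    {"dp": [0.075,-0.06,-0.03],"roll": 0,"claw": 1},
    {"dp": [0.075,-0.06,-0.03],"roll": 0,"claw": 1},
    {"dp": [0.075,-0.06,-0.03],"roll": 0,"claw": 1},
    {"dp": [0.075,-0.06,-0.03],"roll": 0,"claw": 1},
    {"dp": [0.075,-0.06,-0.02],"roll": 0,"claw": 1},
    {"dp": [0.075,-0.06,0],"roll": 0,"claw": 1}
  ]
}}

```text
time: 1.15
eef_pos: [0.4943, -0.2777, 0.3494]
ee_rot: [0.001, 0.986, 0.167, 0.001]
ft_force: [0.6, -0.4, 0.4]
gripper_width: 1.001
grasp_force: 0.0
```

Run:
```python
from h import *
plan([.60,.24,.34],20)
p,d,c,T=cam('wrist'); save('w1.png',p); np.savez('w1.npz',p=p,d=d,T=T)
```

```text
t 1.15 pos [ 0.4943 -0.2777  0.3494] yaw 19.28 tilt 0.14 q7 -0.86 | units [ 0.5415 -0.9075  0.0181] norm mm 528.5 roll -0.0239
```

Call:
{"fn": "send_rows", "kwargs": {
  "plan": [
    {"dp": [0.05,-0.083,0],"roll": 0,"claw": 1},
    {"dp": [0.05,-0.083,0],"roll": 0,"claw": 1},
    {"dp": [0.05,-0.083,0],"roll": 0,"claw": 1},
    {"dp": [0.05,-0.083,0],"roll": 0,"claw": 1},
    {"dp": [0.05,-0.083,0],"roll": 0,"claw": 1},
    {"dp": [0.05,-0.083,0],"roll": 0,"claw": 1},
    {"dp": [0.05,-0.083,0],"roll": 0,"claw": 1},
    {"dp": [0.05,-0.083,0],"roll": 0,"claw": 1},
    {"dp": [0.05,-0.083,0],"roll": 0,"claw": 1},
    {"dp": [0.0,0.0,0],"roll": 0,"claw": 0.5}
  ]
}}

```text
time: 2.2
eef_pos: [0.5817, 0.1554, 0.3473]
ee_rot: [-0.002, 0.985, 0.172, -0.0]
ft_force: [0.5, -0.2, 0.2]
gripper_width: 0.957
grasp_force: 0.0
```

Run:
```python
from h import *
z=np.load('w1.npz'); print(z['p'].shape)
plan([.60,.24,.34],20)
p,d,c,T=cam('wrist'); save('w2.png',p); np.savez('w2.npz',p=p,d=d,T=T)
```

```text
(400, 640, 3)
t 2.2 pos [0.5817 0.1554 0.3473] yaw 19.82 tilt 0.21 q7 -1.69 | units [ 0.0918 -0.1468  0.0151] norm mm 86.9 roll -0.006
```

View pics/w2.png

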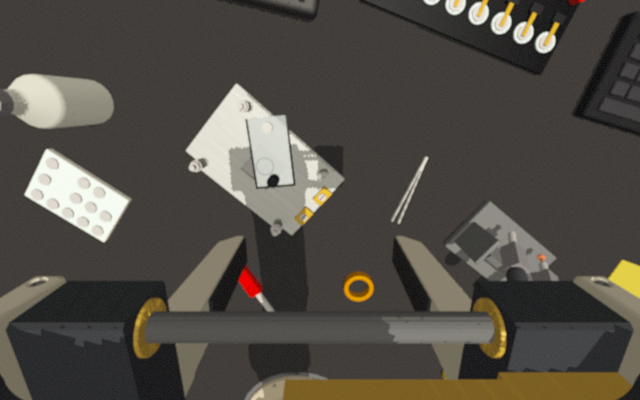

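Wrist view: jig with studs at about (245,105), (197,165), (323,174), (276,228); knob at (273,181); ring visible through the guard at (265,167); stand at right with nut driver (515,270) and copper foot (542,258).

```bash
cat >> h.py <<'E'
def blobs(P,m,amin=4):
    n,l,s,ce=cv2.connectedComponentsWithStats(m.astype(np.uint8))
    for i in range(1,n):
        if s[i,4]>=amin: print(ce[i].round(1),s[i,4],np.nanmedian(P[l==i],0).round(4),np.nanmax(P[l==i][:,2]).round(4))
E
python3 - <<'E'
from h import *
z=np.load('w2.npz'); c=get_calibration('wrist'); P=cloud(z['d'],c,z['T'])
w=np.s_[80:240,180:350]; Q=P[w]; h=Q[...,2]
blobs(Q,h>.058)
# back-projection of stud tops / knob / ring at known heights
f=200/np.tan(np.radians(c['vfov'])/2)
def bp(u,v,zz):
    r=z['T'][:3,:3]@np.array([(u-c['cx'])/f,-(v-c['cy'])/f,-1]); o=z['T'][:3,3]; return (o+r*(zz-o[2])/r[2]).round(4)
print('knob',bp(273,181,.066),'ring',bp(265,167,.022))
# plate outline: all jig points between 8 and 45 mm
m=(h>.006)&(h<.045); n,l,s,ce=cv2.connectedComponentsWithStats(m.astype(np.uint8)); i=1+s[1:,4].argmax()
print(cv2.minAreaRect(Q[l==i][:,:2].astype(np.float32)))
m=(h>.026)&(h<.034); n,l,s,ce=cv2.connectedComponentsWithStats(m.astype(np.uint8)); i=1+s[1:,4].argmax()
print(cv2.minAreaRect(Q[l==i][:,:2].astype(np.float32)), np.median(h[l==i]))
a=cv2.resize(z['p'][85:245,175:355],None,fx=4.4,fy=3.75,interpolation=cv2.INTER_CUBIC); save('w2c.png',a)
E
```

```text
[62.3 26.3] 120 [0.6209 0.2844 0.0674] 0.0791
[15.4 86.4] 114 [0.5146 0.3275 0.0678] 0.0788
[143.8  97.1] 95 [0.5642 0.143  0.0676] 0.0784
[ 92.3 102.1] 110 [0.5289 0.2134 0.0652] 0.0675
[ 95.7 150. ] 95 [0.4574 0.185  0.0683] 0.0792
[ 57.8 158. ] 42 [0.5741 0.2035 0.3488] 0.3513
knob [0.5313 0.2128 0.066 ] ring [0.5366 0.2351 0.022 ]
((0.5449784398078918, 0.2326706200838089), (0.22986620664596558, 0.15833082795143127), 67.91036987304688)
((0.5369067192077637, 0.2359263300895691), (0.18026213347911835, 0.14071637392044067), 68.05901336669922) 0.031353319476880026
```

Run:
```python
from h import *
plan([.531,.2145,.12],25)
```

```text
t 2.25 pos [0.5817 0.1513 0.3471] yaw 19.64 tilt 0.09 q7 -1.68 | units [-0.0526 -0.1525  0.4545] norm mm 241.1 roll -0.1788
```

Call:
{"fn": "send_rows", "kwargs": {
  "plan": [
    {"dp": [-0.01,-0.03,0.08],"roll": 0,"claw": 0.45},
    {"dp": [-0.01,-0.03,0.08],"roll": 0,"claw": 0.45},
    {"dp": [-0.01,-0.03,0.08],"roll": 0,"claw": 0.45},
    {"dp": [-0.01,-0.03,0.08],"roll": 0,"claw": 0.45},
    {"dp": [-0.01,-0.03,0.08],"roll": 0,"claw": 0.45},
    {"dp": [0,0,0.05],"roll": -0.18,"claw": 0.45},
    {"dp": [0,0,0],"roll": 0,"claw": 0.45},
    {"dp": [0,0,0],"roll": 0,"claw": 0.45}
  ]
}}

```text
time: 3.05
eef_pos: [0.5341, 0.2088, 0.1232]
ee_rot: [0.0, 0.977, 0.212, -0.0]
ft_force: [-0.4, -0.3, 0.7]
gripper_width: 0.449
grasp_force: 0.0
```

Run:
```python
from h import *
plan([.531,.2145,.045],25); print(read_state()['gripper_width'])
```

```text
t 3.05 pos [0.5341 0.2088 0.1232] yaw 24.48 tilt 0.06 q7 -1.86 | units [-0.0008 -0.013   0.1563] norm mm 78.4 roll -0.0175
0.44929401038002276
```

Call:
{"fn": "send_rows", "kwargs": {
  "plan": [
    {"dp": [-0.001,-0.013,0.04],"roll": -0.018,"claw": 0.45},
    {"dp": [0,0,0.05],"roll": 0,"claw": 0.45},
    {"dp": [0,0,0.05],"roll": 0,"claw": 0.45},
    {"dp": [0,0,0.016],"roll": 0,"claw": 0.45},
    {"dp": [0,0,0],"roll": 0,"claw": 0.26},
    {"dp": [0,0,0],"roll": 0,"claw": 0.26},
    {"dp": [0,0,0],"roll": 0,"claw": 0.26}
  ]
}}

```text
time: 3.75
eef_pos: [0.5314, 0.216, 0.0463]
ee_rot: [-0.0, 0.976, 0.218, 0.001]
ft_force: [-0.3, 0.2, -0.4]
gripper_width: 0.273
grasp_force: 0.0
```

Run:
```python
from h import *
plan([.531,.2145,.045],25); s=read_state(); print(s['gripper_width'],s['ft_force'])
p,d,c,T=cam('wrist'); save('w3.png',p)
```

```text
t 3.75 pos [0.5314 0.216  0.0463] yaw 25.19 tilt 0.13 q7 -1.91 | units [-0.002   0.0024  0.0027] norm mm 2.1 roll 0.0064
0.2725818604484046 [-0.25107441  0.19349361 -0.35913395]
```

View pics/w3.png

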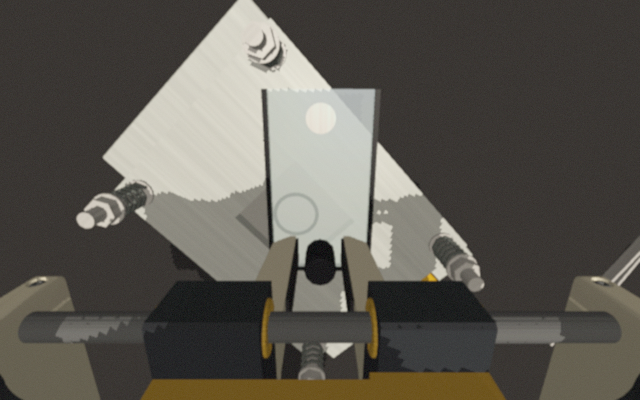

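The knob (320,262) sits centred between the fingers. The pivot (320,118) is straight ahead, and the ring is at (297,214) under the guard. Sweeping the arc, +y, anticlockwise.

Call:
{"fn": "send_rows", "kwargs": {
  "plan": [
    {"dp": [0.002,0.01,0],"roll": -0.1,"claw": 0.26},
    {"dp": [0.001,0.017,0],"roll": -0.2,"claw": 0.26},
    {"dp": [0.001,0.017,0],"roll": -0.2,"claw": 0.26},
    {"dp": [0.001,0.017,0],"roll": -0.2,"claw": 0.26},
    {"dp": [0.001,0.017,0],"roll": -0.2,"claw": 0.26},
    {"dp": [0.001,0.017,0],"roll": -0.2,"claw": 0.26}
  ]
}}

```text
time: 4.4
eef_pos: [0.5632, 0.1812, 0.0458]
ee_rot: [0.0, 0.873, 0.488, 0.001]
ft_force: [-0.3, 0.7, 0.3]
gripper_width: 0.262
grasp_force: 0.4
```

Run:
```python
from h import *
a=np.radians(270); plan([.601+.08*np.cos(a),.247+.08*np.sin(a),.046],90); s=read_state(); print(s['ft_force'])
r=s['eef_pos'][:2]-[.601,.247]; print(np.hypot(*r),np.degrees(np.arctan2(*r[::-1]))%360)
```

```text
t 4.4 pos [0.5632 0.1812 0.0458] yaw 58.47 tilt 0.08 q7 -1.45 | units [ 0.0153  0.0793 -0.0003] norm mm 40.4 roll -1.0511
[-0.2554357   0.72207858  0.30697847]
0.07586873621120264 240.11437674215972
```

Call:
{"fn": "send_rows", "kwargs": {
  "plan": [
    {"dp": [-0.001,0.017,0],"roll": -0.2,"claw": 0.26},
    {"dp": [-0.001,0.017,0],"roll": -0.2,"claw": 0.26},
    {"dp": [-0.001,0.017,0],"roll": -0.2,"claw": 0.26},
    {"dp": [0,0.017,0],"roll": -0.2,"claw": 0.26},
    {"dp": [0,0.017,0],"roll": -0.2,"claw": 0.26},
    {"dp": [0,0,0],"roll": 0,"claw": 0.26},
    {"dp": [0,0,0],"roll": 0,"claw": 0.35},
    {"dp": [0,-0.006,0],"roll": 0,"claw": 0.35},
    {"dp": [0,0,-0.05],"roll": 0,"claw": 0.35},
    {"dp": [0,0,-0.08],"roll": 0,"claw": 0.35}
  ]
}}

```text
time: 5.4
eef_pos: [0.5963, 0.1656, 0.1087]
ee_rot: [-0.001, 0.718, 0.696, -0.002]
ft_force: [0.5, -0.9, 0.5]
gripper_width: 0.35
grasp_force: 0.0
```

Run:
```python
from h import *
plan([.6,.1,.35],-16.6); s=read_state(); print(s['ft_force'])
r=s['eef_pos'][:2]-[.601,.247]; print(np.hypot(*r),np.degrees(np.arctan2(*r[::-1]))%360)
p,d,c,T=cam('top'); P=cloud(d,c,T); Q=P[130:205,200:285]; blobs(Q,(Q[...,2]>.055)&(Q[...,2]<.09),3)
```

```text
t 5.4 pos [0.5963 0.1656 0.1087] yaw 88.21 tilt 0.27 q7 -0.93 | units [-0.1318  0.0094 -0.4825] norm mm 250.1 roll 3.4936
[ 0.48026621 -0.88643661  0.52963013]
0.08150925039289579 266.68103275454547
[24.6 13.1] 17 [0.6225 0.2885 0.0674] 0.0805
[13.  43.2] 19 [0.5158 0.332  0.0654] 0.0816
[53.5 58. ] 16 [0.4579 0.1878 0.0709] 0.0798
```

Call:
{"fn": "send_rows", "kwargs": {
  "plan": [
    {"dp": [0,0,-0.08],"roll": 0,"claw": 0.6},
    {"dp": [0,0,-0.08],"roll": 0.26,"claw": 0.6},
    {"dp": [0,0,-0.08],"roll": 0.26,"claw": 0.6},
    {"dp": [0,0,-0.08],"roll": 0.26,"claw": 0.6},
    {"dp": [0,0,-0.08],"roll": 0.26,"claw": 0.6},
    {"dp": [0,0,-0.06],"roll": 0.26,"claw": 0.6},
    {"dp": [0,0,0],"roll": 0.26,"claw": 0.6},
    {"dp": [0,0,0],"roll": 0.26,"claw": 0.6},
    {"dp": [0,0,0],"roll": 0.26,"claw": 0.6},
    {"dp": [0,0,0],"roll": 0.2,"claw": 0.6}
  ]
}}

```text
time: 6.45
eef_pos: [0.5977, 0.1662, 0.34]
ee_rot: [0.0, 0.986, 0.169, 0.0]
ft_force: [-0.3, 0.5, -0.2]
gripper_width: 0.6
grasp_force: 0.0
```

Run:
```python
from h import *
plan([.59,-.22,.34],-16.6)
p,d,c,T=cam('wrist'); save('w4.png',p); P=cloud(d,c,T); np.savez('w4.npz',p=p,d=d,T=T)
m=(P[...,2]>.055)&(P[...,2]<.09); blobs(P,m,20)
```

```text
t 6.45 pos [0.5977 0.1662 0.34  ] yaw 19.47 tilt 0.03 q7 -1.78 | units [-2.72e-01  7.23e-01  3.00e-04] norm mm 386.2 roll 1.2023
[ 75.3 116.1] 938 [0.5527 0.5007 0.0738] 0.09
[244.5 120.5] 118 [0.6214 0.2845 0.0674] 0.0785
[319.4 161.1] 123 [0.6013 0.1672 0.0649] 0.0667
[197.4 180.5] 113 [0.5149 0.3274 0.0679] 0.0781
[326.3 190.2] 99 [0.5643 0.1433 0.0676] 0.0785
[278.3 242.8] 100 [0.4575 0.1852 0.0674] 0.079
[484.  257.7] 496 [ 0.5437 -0.1313  0.0737] 0.09
[511.6 261.1] 389 [ 0.5555 -0.1703  0.0799] 0.09
[544.8 287.5] 397 [ 0.5307 -0.2466  0.079 ] 0.0898
```

Call:
{"fn": "send_rows", "kwargs": {
  "plan": [
    {"dp": [-0.034,0.09,0],"roll": 0,"claw": 0.6},
    {"dp": [-0.034,0.09,0],"roll": 0,"claw": 0.6},
    {"dp": [-0.034,0.09,0],"roll": 0,"claw": 0.6},
    {"dp": [-0.034,0.09,0],"roll": 0,"claw": 0.6},
    {"dp": [-0.034,0.09,0],"roll": 0,"claw": 0.6},
    {"dp": [-0.034,0.09,0],"roll": 0.24,"claw": 0.6},
    {"dp": [-0.02,0.08,0],"roll": 0.24,"claw": 0.6},
    {"dp": [0,0.07,0],"roll": 0.24,"claw": 0.6},
    {"dp": [0,0,0],"roll": 0.24,"claw": 0.6},
    {"dp": [0,0,0],"roll": 0.24,"claw": 0.6}
  ]
}}

```text
time: 7.5
eef_pos: [0.5959, -0.2, 0.3396]
ee_rot: [0.0, 0.99, -0.144, -0.0]
ft_force: [0.4, 0.3, -0.0]
gripper_width: 0.602
grasp_force: 0.0
```

Run:
```python
from h import *
plan([.59,-.22,.34],-16.6)
p,d,c,T=cam('wrist'); save('w5.png',p); P=cloud(d,c,T); np.savez('w5.npz',p=p,d=d,T=T)
z=np.load('w4.npz'); P=cloud(z['d'],c,z['T']); g=z['p'].mean(2)
m=(np.hypot(P[...,0]-.537,P[...,1]-.235)<.022)
v,u=np.where(m); print(u.min(),u.max(),v.min(),v.max(),np.percentile(g[m],[2,10,50,90]))
mm=m&(g<np.percentile(g[m],12)); print(np.nanmean(P[mm],0))
save('w4c.png',cv2.resize(z['p'][v.min()-10:v.max()+11,u.min()-10:u.max()+11],None,fx=8,fy=8,interpolation=cv2.INTER_CUBIC)); print(u.min()-10,v.min()-10)
```

```text
t 7.5 pos [ 0.5959 -0.2     0.3396] yaw -16.53 tilt 0.02 q7 -1.71 | units [ 0.0002  0.0417 -0.0008] norm mm 20.9 roll 0.0024
254 280 166 192 [ 78.          89.66666667 133.66666667 136.        ]
[0.53772299 0.23679973 0.02247748]
244 156
```

View pics/w5.png

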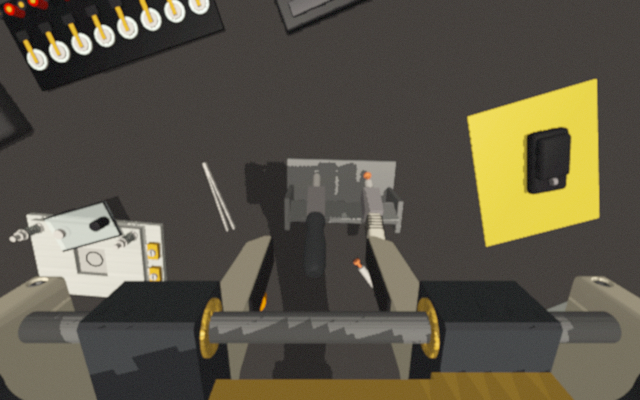

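View pics/w4c.png

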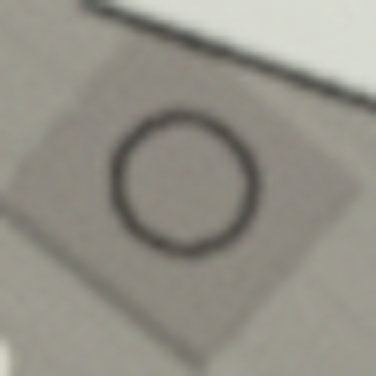

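w4c: ring centre at crop (185,183), i.e. full (266.6,178.4); window open. w5: stand at (340,195), thermometer at right with copper foot (367,175) and handle from (375,215) down partly behind the right finger; nut driver (315,240).

```bash
cat >> h.py <<'E'
def bp(c,T,u,v,zz):
    f=200/np.tan(np.radians(c['vfov'])/2)
    r=T[:3,:3]@np.array([(u-c['cx'])/f,-(v-c['cy'])/f,-1]); o=T[:3,3]; return (o+r*(zz-o[2])/r[2]).round(4)
E
python3 - <<'E'
from h import *
c=get_calibration('wrist'); z=np.load('w4.npz'); print('ring',bp(c,z['T'],266.6,178.4,.022))
z5=np.load('w5.npz'); P=cloud(z5['d'],c,z5['T'])
ct=get_calibration('top'); zt=np.load('top0.npz'); Pt=cloud(zt['d'],ct,zt['T'])
# stand base
Q=P[150:250,275:410]; m=(Q[...,2]>.004)&(Q[...,2]<.1)&(Q[...,0]>.46)&(Q[...,0]<.62)
n,l,s,ce=cv2.connectedComponentsWithStats(m.astype(np.uint8)); i=1+s[1:,4].argmax()
print('stand',cv2.minAreaRect(Q[l==i][:,:2].astype(np.float32)))
a=np.radians(-16.6); ex=np.array([np.cos(a),np.sin(a)]); ey=np.array([-ex[1],ex[0]])
for nm,PP,im in [('w5',P,z5['p']),('top',Pt,zt['p'])]:
    m=(PP[...,2]>.112)&(PP[...,2]<.21)&(abs(PP[...,0]-.5)<.12)&(PP[...,1]<-.2)&(PP[...,1]>-.33)
    g=im.astype(int)[m]; X=PP[m]; k=g.min(1)>90; print(nm,m.sum(),k.sum())
    for K,t in [(k,'light'),(slice(None),'all')]:
        Y=X[K]
        for lo in np.arange(.11,.2,.012):
            b=(Y[:,2]>lo)&(Y[:,2]<=lo+.012)
            if b.sum()>2: print(t,b.sum(),np.median(Y[b],0).round(4),'sx',(Y[b][:,:2]@ex).min().round(4),(Y[b][:,:2]@ex).max().round(4),'sy',(Y[b][:,:2]@ey).min().round(4),(Y[b][:,:2]@ey).max().round(4))
E
```

```text
ring [0.5381 0.2363 0.022 ]
stand ((0.5371889472007751, -0.21944302320480347), (0.17986221611499786, 0.09235715121030807), 72.04756927490234)
w5 468 386
light 103 [ 0.5183 -0.2558  0.115 ] sx 0.5645 0.5744 sy -0.109 -0.0844
light 102 [ 0.5112 -0.2529  0.1283] sx 0.5424 0.5663 sy -0.1059 -0.0856
light 143 [ 0.5045 -0.2491  0.1393] sx 0.5446 0.5598 sy -0.1055 -0.0856
light 38 [ 0.4991 -0.2514  0.1473] sx 0.5468 0.5524 sy -0.105 -0.088
all 132 [ 0.5174 -0.2532  0.1165] sx 0.5397 0.5744 sy -0.109 -0.084
all 148 [ 0.5108 -0.2504  0.1283] sx 0.5369 0.5663 sy -0.1065 -0.085
all 150 [ 0.5045 -0.2492  0.1391] sx 0.5436 0.5598 sy -0.1066 -0.0855
all 38 [ 0.4991 -0.2514  0.1473] sx 0.5468 0.5524 sy -0.105 -0.088
top 119 96
light 9 [ 0.5235 -0.254   0.1158] sx 0.57 0.5782 sy -0.102 -0.0802
light 7 [ 0.5151 -0.256   0.1247] sx 0.5628 0.5707 sy -0.1025 -0.0838
light 10 [ 0.5082 -0.249   0.1409] sx 0.5529 0.5628 sy -0.0999 -0.0845
light 9 [ 0.4985 -0.2423  0.1541] sx 0.5457 0.5533 sy -0.1001 -0.0848
light 9 [ 0.4938 -0.2406  0.1646] sx 0.5364 0.5483 sy -0.1001 -0.0818
light 14 [ 0.4787 -0.2354  0.1772] sx 0.5067 0.5393 sy -0.1011 -0.0809
light 35 [ 0.471  -0.233   0.1887] sx 0.5066 0.5323 sy -0.1 -0.0813
light 3 [ 0.4773 -0.2362  0.195 ] sx 0.5202 0.5249 sy -0.0981 -0.0866
all 11 [ 0.5233 -0.2516  0.1145] sx 0.5563 0.5782 sy -0.102 -0.0802
all 14 [ 0.5149 -0.2483  0.127 ] sx 0.5479 0.5707 sy -0.1025 -0.0811
all 13 [ 0.5071 -0.2477  0.1404] sx 0.5425 0.5628 sy -0.0999 -0.0818
all 12 [ 0.4985 -0.2418  0.1542] sx 0.534 0.5533 sy -0.1001 -0.0814
all 10 [ 0.4938 -0.2404  0.1648] sx 0.5364 0.5483 sy -0.1001 -0.0818
all 18 [ 0.4842 -0.2382  0.1772] sx 0.5067 0.5393 sy -0.1011 -0.0809
all 38 [ 0.4712 -0.2351  0.1889] sx 0.5066 0.5324 sy -0.1 -0.0813
all 3 [ 0.4773 -0.2362  0.195 ] sx 0.5202 0.5249 sy -0.0981 -0.0866
```

Run:
```python
from h import *
plan([.488,-.244,.24],-17.5)
```

```text
t 7.55 pos [ 0.596  -0.199   0.3397] yaw -16.87 tilt 0.0 q7 -1.72 | units [-0.1807  0.1488  0.1994] norm mm 153.7 roll 0.0211
```

Call:
{"fn": "send_rows", "kwargs": {
  "plan": [
    {"dp": [-0.045,0.037,0.05],"roll": 0.02,"claw": 0.6},
    {"dp": [-0.045,0.037,0.05],"roll": 0,"claw": 0.6},
    {"dp": [-0.045,0.037,0.05],"roll": 0,"claw": 0.6},
    {"dp": [-0.045,0.037,0.05],"roll": 0,"claw": 0.6},
    {"dp": [0,0,0],"roll": 0,"claw": 0.6}
  ]
}}

```text
time: 8.05
eef_pos: [0.4836, -0.2447, 0.2372]
ee_rot: [0.0, 0.989, -0.146, -0.003]
ft_force: [0.2, 0.8, 0.7]
gripper_width: 0.596
grasp_force: 0.0
```

```bash
cat > th.py <<'E'
from h import *
def handle(P,yaw,zs,box,w=.006,pr=True):
    a=np.radians(yaw); ex=np.array([np.cos(a),np.sin(a)]); ey=np.array([-ex[1],ex[0]])
    m=(abs(P[...,0]-box[0])<box[2])&(abs(P[...,1]-box[1])<box[3])
    X=P[m]; sx=X[:,:2]@ex; sy=X[:,:2]@ey
    for z in zs:
        b=abs(X[:,2]-z)<w/2
        if b.sum()>4: print('z',round(z,3),b.sum(),'sx',np.percentile(sx[b],[1,50,99]).round(4),'sy',np.percentile(sy[b],[1,50,99]).round(4))
E
python3 - <<'E'
from th import *
plan([.488,-.244,.131],-17.5)
p,d,c,T=cam('wrist'); save('w6.png',p); np.savez('w6.npz',p=p,d=d,T=T)
P=cloud(d,c,T)
handle(P,-17.5,np.arange(.1,.2,.008),(.5,-.25,.06,.035))
s=read_state(); a=np.radians(-17.5); print('tcp sx,sy',s['eef_pos'][0]*np.cos(a)+s['eef_pos'][1]*np.sin(a),-s['eef_pos'][0]*np.sin(a)+s['eef_pos'][1]*np.cos(a))
E
```

```text
t 8.05 pos [ 0.4836 -0.2447  0.2372] yaw -16.74 tilt 0.39 q7 -1.6 | units [ 0.0093 -0.0041  0.2123] norm mm 106.3 roll 0.0255
z 0.1 142 sx [0.5526 0.5815 0.584 ] sy [-0.1198 -0.0866 -0.0537]
z 0.108 146 sx [0.559 0.577 0.58 ] sy [-0.0997 -0.0881 -0.0755]
z 0.116 87 sx [0.5694 0.5727 0.5755] sy [-0.0995 -0.0872 -0.0766]
z 0.124 110 sx [0.5641 0.5664 0.5693] sy [-0.0975 -0.0864 -0.0771]
z 0.132 139 sx [0.55   0.5615 0.5646] sy [-0.0976 -0.0873 -0.0768]
z 0.14 149 sx [0.5528 0.5564 0.5591] sy [-0.0972 -0.0865 -0.0775]
z 0.148 127 sx [0.5466 0.5512 0.5537] sy [-0.0962 -0.0866 -0.0773]
z 0.156 133 sx [0.5412 0.5466 0.5491] sy [-0.0969 -0.0875 -0.0773]
z 0.164 158 sx [0.5371 0.5419 0.5457] sy [-0.0968 -0.0875 -0.0776]
z 0.172 163 sx [0.5318 0.5372 0.5399] sy [-0.0966 -0.0876 -0.0771]
z 0.18 177 sx [0.5235 0.5324 0.5353] sy [-0.0964 -0.0869 -0.0774]
z 0.188 411 sx [0.5073 0.5242 0.5306] sy [-0.0963 -0.0869 -0.077 ]
z 0.196 55 sx [0.5198 0.5226 0.525 ] sy [-0.0934 -0.087  -0.0791]
tcp sx,sy 0.537647398712265 -0.08642383538010343
```

View pics/w6.png

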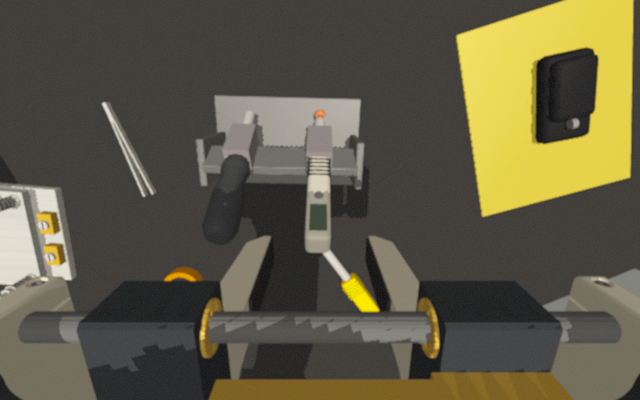

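Wrist view: thermometer handle (318,215) centred between the fingers, copper foot at (320,113), display facing the camera; nut driver at (228,200) clear of the left finger.

Call:
{"fn": "send_rows", "kwargs": {
  "plan": [
    {"dp": [0,0,0.05],"roll": 0.025,"claw": 0.6},
    {"dp": [0,0,0.05],"roll": 0,"claw": 0.6},
    {"dp": [0,0.001,0.05],"roll": 0,"claw": 0.6},
    {"dp": [0,0,0.05],"roll": 0,"claw": 0.6},
    {"dp": [0,0,0.012],"roll": 0,"claw": 0.6},
    {"dp": [0,0,0],"roll": 0,"claw": 0},
    {"dp": [0,0,0],"roll": 0,"claw": 0},
    {"dp": [0,0,0],"roll": 0,"claw": 0},
    {"dp": [0,0,0],"roll": 0,"claw": 0},
    {"dp": [0,0,0],"roll": 0,"claw": 0}
  ]
}}

```text
time: 9.1
eef_pos: [0.4892, -0.2447, 0.1346]
ee_rot: [0.0, 0.988, -0.152, 0.001]
ft_force: [-0.1, -1.0, 0.1]
gripper_width: 0.221
grasp_force: 1.5
```

Run:
```python
from th import *
plan([.488,-.244,.131],-17.5); s=read_state(); print(s['gripper_width']*93,s['grasp_force'],s['ft_force'])
p,d,c,T=cam('wrist'); P=cloud(d,c,T)
handle(P,-17.5,np.arange(.116,.2,.016),(.5,-.25,.06,.035))
```

```text
t 9.1 pos [ 0.4892 -0.2447  0.1346] yaw -17.52 tilt 0.06 q7 -1.66 | units [-0.0027 -0.0006  0.0071] norm mm 3.8 roll -0.0005
20.58154618128685 1.4914223738014698 [-0.10259164 -1.03072909  0.14259482]
z 0.116 206 sx [0.5666 0.571  0.5758] sy [-0.0987 -0.0872 -0.0757]
z 0.132 378 sx [0.5483 0.5616 0.5647] sy [-0.1008 -0.0871 -0.0727]
z 0.148 672 sx [0.5448 0.5499 0.5539] sy [-0.1098 -0.0865 -0.0624]
z 0.164 869 sx [0.5369 0.5437 0.5502] sy [-0.1107 -0.0859 -0.0615]
z 0.18 797 sx [0.5317 0.5484 0.5503] sy [-0.1116 -0.0859 -0.0608]
z 0.196 379 sx [0.5203 0.548  0.5504] sy [-0.1013 -0.0859 -0.0709]
```

Call:
{"fn": "send_rows", "kwargs": {
  "plan": [
    {"dp": [0,0,0],"roll": 0,"claw": 0},
    {"dp": [0,0,0],"roll": 0,"claw": 0},
    {"dp": [-0.005,0,-0.009],"roll": 0,"claw": 0},
    {"dp": [-0.01,0,-0.018],"roll": 0,"claw": 0},
    {"dp": [-0.019,0,-0.035],"roll": 0,"claw": 0},
    {"dp": [-0.019,0,-0.035],"roll": 0,"claw": 0},
    {"dp": [-0.019,0,-0.035],"roll": 0,"claw": 0},
    {"dp": [-0.019,0,-0.035],"roll": 0,"claw": 0},
    {"dp": [-0.01,0,-0.018],"roll": 0,"claw": 0},
    {"dp": [0,0,0],"roll": 0,"claw": 0}
  ]
}}

```text
time: 10.15
eef_pos: [0.4403, -0.2293, 0.2276]
ee_rot: [0.0, 0.988, -0.152, 0.001]
ft_force: [0.3, 0.3, -1.2]
gripper_width: 0.212
grasp_force: 30.0
```

```bash
cat > low.py <<'E'
from th import *
def frame():
    s=read_state(); M=rot(s['ee_rot']); p,d,c,T=cam('wrist'); P=cloud(d,c,T)
    L=(P-s['eef_pos'])@M   # tool coordinates
    return s,p,P,L
def show(L,p,step=.012,z0=-.1,z1=.16):
    m=(abs(L[...,1])<.015)&(L[...,0]>-.06)&(L[...,0]<.11)
    X=L[m]; C=p[m].astype(int)
    for z in np.arange(z0,z1,step):
        b=abs(X[:,2]-z)<step/2
        if b.sum()>3: print('tz %.3f n%d x %s y %s'%(z,b.sum(),np.percentile(X[b,0],[3,50,97]).round(4),np.percentile(X[b,1],[3,50,97]).round(4)),np.median(C[b],0))
    cu=(p[...,0].astype(int)-p[...,2]>60)&m
    if cu.sum(): print('copper',cu.sum(),np.median(L[cu],0).round(4),np.nanmax(L[cu][:,2]).round(4))
E
python3 - <<'E'
from low import *
s,p,P,L=frame(); plan([.488,-.244,.131],-17.5); print(s['gripper_width']*93,s['grasp_force'],s['ft_force']); show(L,p); save('w7.png',p)
E
```

```text
t 10.2 pos [ 0.4406 -0.2293  0.2268] yaw -17.52 tilt 0.06 q7 -1.61 | units [ 0.099  -0.0006  0.1917] norm mm 107.9 roll -0.0007
19.69954320142197 29.980681836605072 [ 0.32182817  0.28916717 -1.16032299]
tz -0.100 n4656 x [0.0168 0.0307 0.0367] y [-0.0139 -0.0003  0.0139] [87. 85. 69.]
tz -0.088 n833 x [-0.0023  0.0312  0.0368] y [-0.0144  0.0104  0.0144] [42. 42. 40.]
tz -0.076 n213 x [-0.0089 -0.0032  0.0058] y [-0.0116  0.0111  0.0114] [118. 112.  94.]
tz -0.064 n614 x [-0.0198  0.0056  0.0102] y [-0.0141 -0.0003  0.0138] [141. 133. 113.]
tz -0.052 n1051 x [-0.0322 -0.015   0.0101] y [-0.0141  0.0001  0.0142] [142. 134. 114.]
tz -0.040 n1504 x [-0.0079 -0.003   0.0098] y [-0.0135  0.0001  0.0134] [68. 78. 63.]
tz -0.028 n1208 x [-0.0019  0.0035  0.0098] y [-0.0134  0.0002  0.0134] [143. 137. 121.]
tz -0.016 n997 x [0.0051 0.0094 0.0136] y [-0.0133  0.0002  0.0134] [163. 157. 140.]
tz -0.004 n896 x [0.0082 0.0165 0.0217] y [-0.013   0.0002  0.0133] [155.  148.  131.5]
tz 0.008 n609 x [0.0198 0.0247 0.0291] y [-0.01   -0.0003  0.0099] [157. 148. 132.]
tz 0.020 n198 x [0.0265 0.0297 0
[... 239 characters left out ...]
[0.0409 0.0457 0.0503] y [-0.0055  0.      0.0056] [187. 182. 171.]
tz 0.068 n184 x [0.0479 0.053  0.0578] y [-0.0056  0.0004  0.0058] [186. 181. 170.]
tz 0.080 n110 x [0.0549 0.0594 0.0623] y [-0.0051  0.0005  0.006 ] [185.5 179.  169. ]
tz 0.092 n148 x [0.0619 0.066  0.0708] y [-0.0046  0.0005  0.0055] [214. 137.  82.]
tz 0.116 n440 x [0.072  0.0834 0.0893] y [-0.011  0.001  0.013] [154. 147. 143.]
tz 0.128 n497 x [0.0593 0.0717 0.0956] y [-0.0137  0.0006  0.0136] [144. 136. 132.]
tz 0.140 n325 x [0.0582 0.0965 0.1023] y [-0.014   0.0006  0.013 ] [143. 135. 132.]
tz 0.152 n122 x [0.0755 0.1044 0.1064] y [-0.0143 -0.0008  0.0127] [144. 136. 133.]
copper 3655 [ 0.0228  0.0008 -0.1107] 0.1339
```

Run:
```python
from h import *
a=np.radians(-17.5); ex=np.array([np.cos(a),np.sin(a)]); ey=np.array([-ex[1],ex[0]])
c=get_calibration('wrist')
for n in ['w6','w5']:
    z=np.load(n+'.npz'); P=cloud(z['d'],c,z['T']); sx=P[...,:2]@ex; sy=P[...,:2]@ey
    for lo,hi in [(-.07,-.02),(-.098,-.076),(-.125,-.105)]:
        print(n,lo,hi,end=': ')
        for x in np.arange(.47,.65,.01):
            b=(sy>lo)&(sy<hi)&(abs(sx-x)<.005)&(P[...,2]<.12)
            if b.sum()>3: print('%.3f>%s'%(x,np.percentile(P[b][:,2]*1e3,[5,50,95]).round(0)),end=' ')
        print()
```

```text
w6 -0.07 -0.02: 0.470>[-2. -1.  1.] 0.480>[-2. -1.  1.] 0.490>[-2. -1.  1.] 0.500>[-2. -1.  1.] 0.510>[-2. -1.  2.] 0.520>[10. 11. 12.] 0.530>[10. 11. 12.] 0.550>[93. 95. 97.] 0.560>[12. 89. 97.] 0.570>[10. 69. 79.] 0.580>[10. 11. 84.] 0.590>[10. 11. 75.] 0.600>[10. 11. 12.] 0.610>[10. 11. 12.] 0.620>[-0. 11. 13.] 0.630>[-2. -1.  0.] 0.640>[-2. -1.  0.] 0.650>[-2. -1.  0.] 
w6 -0.098 -0.076: 0.570>[111. 113. 120.] 0.580>[ 95. 104. 112.] 0.590>[12. 85. 93.] 0.600>[11. 52. 75.] 0.610>[10. 12. 41.] 0.620>[ 9. 11. 12.] 0.630>[-2. -1.  0.] 0.640>[-2. -1.  0.] 0.650>[-2. -1.  0.] 
w6 -0.125 -0.105: 0.470>[-2. -1.  0.] 0.480>[-2. -1.  1.] 0.490>[-2. -1.  1.] 0.500>[-2. -1.  0.] 0.510>[-2. -1. 10.] 0.520>[10. 11. 12.] 0.530>[10. 12. 56.] 0.550>[93. 95. 97.] 0.560>[11. 87. 95.] 0.570>[10. 67. 77.] 0.580>[10. 11. 13.] 0.590>[10. 11. 12.] 0.600>[10. 11. 13.] 0.610>[10. 11. 13.] 0.620>[-1. 11. 12.] 0.630>[-2. -1.  1.] 0.640>[-2. -1.  0.] 0.650>[-2. -1.  1.] 
w5 -0.07 -0.02: 0.470>[-2. -1.  1.] 0.480>[-2. -0.  1.] 0.490>[-2. -1.  1.] 0.500>[-2. -1.  1.] 0.510>[-1. -0.  1.] 0.550>[11. 95. 98.] 0.560>[11. 85. 96.] 0.570>[10. 69. 79.] 0.580>[10. 11. 13.] 0.590>[10. 11. 13.] 0.600>[10. 11. 13.] 0.610>[10. 11. 13.] 0.620>[-1. 11. 13.] 0.630>[-2. -1.  1.] 0.640>[-2. -1.  1.] 0.650>[-2. -1.  1.] 
w5 -0.098 -0.076: 0.470>[-2. -0.  1.] 0.480>[-2. -0.  1.] 0.490>[-2. -0.  1.] 0.500>[-3. -1.  1.] 0.510>[-2. -0.  1.] 0.550>[ 11. 103. 118.] 0.560>[ 10.  12. 118.] 0.570>[ 11. 113. 119.] 0.580>[ 11. 102. 111.] 0.590>[11. 81. 93.] 0.600>[11. 53. 76.] 0.610>[10. 12. 42.] 0.620>[-1. 11. 13.] 0.630>[-2. -1.  1.] 0.640>[-2. -1.  1.] 0.650>[-2. -1.  1.] 
w5 -0.125 -0.105: 0.550>[12. 95. 98.] 0.560>[11. 86. 96.] 0.570>[10. 70. 77.] 0.580>[10. 11. 13.] 0.590>[10. 11. 13.] 0.600>[10. 11. 13.] 0.610>[10. 12. 13.] 0.620>[-1. 11. 13.] 0.630>[-2. -1.  1.] 0.640>[-2. -1.  0.] 0.650>[-2. -1.  1.]
```

Call:
{"fn": "send_rows", "kwargs": {
  "plan": [
    {"dp": [-0.035,0,0],"roll": 0,"claw": 0},
    {"dp": [-0.035,0,0],"roll": 0,"claw": 0},
    {"dp": [0,0,0],"roll": 0,"claw": 0},
    {"dp": [0,0,0.045],"roll": 0,"claw": 0},
    {"dp": [0,0,0.045],"roll": 0,"claw": 0},
    {"dp": [0,0,0.045],"roll": 0,"claw": 0},
    {"dp": [0.02,0,0],"roll": 0,"claw": 0},
    {"dp": [0.02,0,0],"roll": 0,"claw": 0},
    {"dp": [0.02,0,0],"roll": 0,"claw": 0},
    {"dp": [0,0,0],"roll": 0,"claw": 0}
  ]
}}

```text
time: 11.2
eef_pos: [0.4387, -0.2286, 0.1597]
ee_rot: [0.0, 0.988, -0.152, 0.002]
ft_force: [-0.5, 0.2, -1.3]
gripper_width: 0.215
grasp_force: 30.0
```

Run:
```python
from low import *
s,p,P,L=frame(); plan([.488,-.244,.131],-17.5); print(s['gripper_width']*93,s['grasp_force'],s['ft_force'],s['eef_pos'][:2]@[.9537,-.3007]); show(L,p,z0=-.064,z1=.12)
```

```text
t 11.25 pos [ 0.4374 -0.2282  0.1596] yaw -17.5 tilt 0.11 q7 -1.65 | units [ 0.1059 -0.0002  0.0573] norm mm 60.2 roll -0.0001
20.01443547689478 29.980717599391937 [-0.45166833  0.23932499 -1.26184172] 0.48711754655007833
tz -0.064 n629 x [-0.0198  0.0059  0.0102] y [-0.0141  0.0001  0.0138] [143. 135. 115.]
tz -0.052 n1059 x [-0.0331 -0.0153  0.0101] y [-0.0141 -0.0003  0.0143] [143. 135. 116.]
tz -0.040 n1490 x [-0.0078 -0.0031  0.0098] y [-0.0135 -0.0003  0.0133] [69. 80. 64.]
tz -0.028 n1222 x [-0.0019  0.0034  0.0098] y [-0.0133  0.0002  0.0135] [145. 140. 123.]
tz -0.016 n991 x [0.0053 0.0094 0.0135] y [-0.0133  0.0002  0.0134] [165. 158. 141.]
tz -0.004 n892 x [0.0084 0.0165 0.0216] y [-0.0132 -0.0001  0.0133] [152.5 146.  129.5]
tz 0.008 n614 x [0.0201 0.0246 0.0292] y [-0.01    0.0003  0.01  ] [155.  149.  131.5]
tz 0.020 n195 x [0.0268 0.0298 0.0309] y [-0.0099 -0.0003  0.0097] [183. 175. 157.]
tz 0.032 n212 x [0.0285 0.0315 0.0354] y [-0.0051  0.0003  0.0055] [185. 179. 169.]
tz 0.044 n674 x [0.0345 0.0839 0.089 ] y [-0.0103  0.0004  0.013 ] [160. 152. 149.]
tz 0.056 n1137 x [0.0432 0.0729 0.0952] y [-0.0105  0.0011  0.0129] [155. 148. 144.]
tz 0.068 n1000 x [0.0504 0.071  0.1019] y [-0.0137  0.0004  0.0134] [145. 137. 134.]
tz 0.080 n384 x [0.0561 0.1036 0.1084] y [-0.0141 -0.0003  0.0126] [146. 138. 134.]
tz 0.092 n16 x [0.0809 0.0836 0.1086] y [-0.0148 -0.0139  0.0121] [117.  112.5 108.5]
copper 3534 [ 0.0228  0.0009 -0.1108] -0.0885
```

Call:
{"fn": "send_rows", "kwargs": {
  "plan": [
    {"dp": [0.02,0,0],"roll": 0,"claw": 0},
    {"dp": [0.02,0,0],"roll": 0,"claw": 0},
    {"dp": [0.02,0,0],"roll": 0,"claw": 0},
    {"dp": [0.01,0,0],"roll": 0,"claw": 0},
    {"dp": [0,0,0],"roll": 0,"claw": 0}
  ]
}}

```text
time: 11.75
eef_pos: [0.4689, -0.2382, 0.1583]
ee_rot: [-0.0, 0.988, -0.152, -0.001]
ft_force: [-2.6, 0.6, -5.2]
gripper_width: 0.216
grasp_force: 30.0
```

Run:
```python
from low import *
s,p,P,L=frame(); plan([.488,-.244,.131],-17.5); print(s['gripper_width']*93,s['grasp_force'],s['ft_force'],s['eef_pos'][:2]@[.9537,-.3007]); show(L,p,z0=-.064,z1=.06)
```

```text
t 11.8 pos [ 0.4689 -0.2382  0.1584] yaw -17.51 tilt 0.1 q7 -1.65 | units [ 0.0401 -0.0005  0.0546] norm mm 33.9 roll -0.0005
20.073873105411575 29.99774158000946 [-2.55341692  0.64030131 -5.20873434] 0.5188149088131276
tz -0.064 n1155 x [-0.0243 -0.0143  0.0101] y [-0.0136 -0.0003  0.0135] [169. 162. 144.]
tz -0.052 n912 x [-0.0308  0.0021  0.0101] y [-0.0143  0.0001  0.0143] [140. 132. 112.]
tz -0.040 n1332 x [-0.0073 -0.0031  0.0099] y [-0.0136 -0.0001  0.0136] [65. 75. 61.]
tz -0.028 n1047 x [-0.0033  0.0007  0.0098] y [-0.0137  0.0002  0.0136] [142. 134. 114.]
tz -0.016 n846 x [0.0012 0.005  0.0098] y [-0.0137  0.0002  0.0137] [152. 146. 129.]
tz -0.004 n726 x [0.0057 0.0089 0.0114] y [-0.0134 -0.0001  0.0134] [150. 143. 127.]
tz 0.008 n457 x [0.011  0.0133 0.0157] y [-0.0097 -0.0003  0.0096] [111. 107.  94.]
tz 0.020 n352 x [0.0144 0.0172 0.0189] y [-0.01    0.0003  0.0099] [102.5  97.5  86.5]
tz 0.032 n48 x [0.0156 0.0168 0.0179] y [-0.0043 -0.      0.0039] [139. 134. 125.]
tz 0.044 n690 x [0.0168 0.0528 0.0588] y [-0.0107  0.0004  0.0128] [154. 146. 142.]
tz 0.056 n1031 x [0.0217 0.0418 0.065 ] y [-0.0111  0.0004  0.0128] [146. 139. 135.]
copper 3521 [ 0.0227  0.0009 -0.1108] -0.0899
```

Call:
{"fn": "send_rows", "kwargs": {
  "plan": [
    {"dp": [0.018,0,0],"roll": 0,"claw": 0},
    {"dp": [0.018,0,0],"roll": 0,"claw": 0},
    {"dp": [0.014,0,0],"roll": 0,"claw": 0},
    {"dp": [0,0,0],"roll": 0,"claw": 0}
  ]
}}

```text
time: 12.2
eef_pos: [0.4929, -0.2458, 0.1587]
ee_rot: [-0.0, 0.988, -0.152, -0.001]
ft_force: [-4.5, 1.8, -1.4]
gripper_width: 0.213
grasp_force: 30.0
```

Run:
```python
from low import *
s,p,P,L=frame(); plan([.488,-.244,.131],-17.5); print(s['gripper_width']*93,s['grasp_force'],s['ft_force'],s['eef_pos'][:2]@[.9537,-.3007]); show(L,p,z0=-.064,z1=.06)
```

```text
t 12.25 pos [ 0.4929 -0.2458  0.1588] yaw -17.51 tilt 0.05 q7 -1.65 | units [-0.0103 -0.0005  0.0555] norm mm 28.2 roll -0.0004
19.782332243958823 29.994284212589264 [-4.49521812  1.83535199 -1.36365781] 0.5440263856974235
tz -0.064 n1814 x [-0.0283 -0.0159  0.0099] y [-0.0131  0.0001  0.0129] [173. 166. 148.]
tz -0.052 n657 x [-0.0058  0.0083  0.0102] y [-0.0144  0.0006  0.0145] [70. 70. 60.]
tz -0.040 n1129 x [-0.0074 -0.004   0.0099] y [-0.0139  0.0001  0.0139] [60. 68. 55.]
tz -0.028 n912 x [-0.0061 -0.0029  0.0099] y [-0.0139 -0.0003  0.0137] [138. 131. 112.]
tz -0.016 n722 x [-0.0044 -0.0013  0.0098] y [-0.0137  0.0002  0.0139] [141. 133. 114.]
tz -0.004 n615 x [-0.0026  0.0002  0.0098] y [-0.0138  0.0002  0.0137] [143. 136. 120.]
tz 0.008 n353 x [0.     0.0016 0.0029] y [-0.0096 -0.0004  0.0095] [96. 91. 79.]
tz 0.020 n275 x [0.0018 0.0032 0.0042] y [-0.0098 -0.0004  0.0097] [96. 92. 81.]
tz 0.032 n21 x [0.0027 0.0033 0.0037] y [-0.0067  0.0003  0.0074] [120. 115. 103.]
tz 0.044 n568 x [-0.0017  0.0286  0.0335] y [-0.0107  0.0004  0.0127] [147. 140. 135.]
tz 0.056 n957 x [-0.0001  0.0175  0.0397] y [-0.0108  0.0004  0.0126] [131. 126. 119.]
copper 3510 [ 0.0228  0.0009 -0.1109] -0.0897
```

Call:
{"fn": "send_rows", "kwargs": {
  "plan": [
    {"dp": [0.012,0,0],"roll": 0,"claw": 0},
    {"dp": [0.01,0,0],"roll": 0,"claw": 0},
    {"dp": [0,0,0],"roll": 0,"claw": 0},
    {"dp": [0,0,0],"roll": 0,"claw": 0}
  ]
}}

```text
time: 12.65
eef_pos: [0.5028, -0.2489, 0.1588]
ee_rot: [-0.0, 0.988, -0.152, -0.001]
ft_force: [-5.5, 1.9, 1.3]
gripper_width: 0.215
grasp_force: 30.0
```

Run:
```python
from low import *
s,p,P,L=frame(); plan([.488,-.244,.131],-17.5); print(s['grasp_force'],s['ft_force'],s['eef_pos'][:2]@[.9537,-.3007]); show(L,p,z0=-.04,z1=.06)
```

```text
t 12.7 pos [ 0.5028 -0.2489  0.1589] yaw -17.52 tilt 0.08 q7 -1.65 | units [-0.0311 -0.0005  0.0558] norm mm 31.9 roll -0.0006
29.99666064977646 [-5.48142297  1.92764943  1.25191682] 0.5543738037622651
tz -0.040 n1055 x [-0.0079 -0.0048  0.0099] y [-0.0138  0.0001  0.014 ] [59. 67. 54.]
tz -0.028 n870 x [-0.0077 -0.0046  0.0099] y [-0.0139 -0.0001  0.0139] [133. 127. 110.]
tz -0.016 n674 x [-0.007  -0.0042  0.0099] y [-0.0139  0.0002  0.0139] [139. 132. 113.]
tz -0.004 n565 x [-0.0065 -0.004   0.0097] y [-0.0136  0.0002  0.0138] [140. 133. 116.]
tz 0.008 n321 x [-0.0047 -0.0034 -0.0024] y [-0.0096  0.0003  0.0095] [83. 79. 70.]
tz 0.020 n254 x [-0.0041 -0.003  -0.002 ] y [-0.01   -0.0004  0.0098] [81.5 78.  68. ]
tz 0.032 n16 x [-0.0037 -0.0031 -0.0028] y [-0.0049 -0.      0.0049] [106.5 103.   92. ]
tz 0.044 n500 x [-0.0097  0.0186  0.023 ] y [-0.0107  0.0004  0.0127] [124. 119. 111.]
tz 0.056 n918 x [-0.0092  0.0085  0.0291] y [-0.0107  0.0012  0.0127] [122. 118. 110.]
copper 3541 [ 0.0228  0.0009 -0.1108] -0.09
```

Call:
{"fn": "send_rows", "kwargs": {
  "plan": [
    {"dp": [0.009,0,0],"roll": 0,"claw": 0},
    {"dp": [0,0,0],"roll": 0,"claw": 0},
    {"dp": [-0.03,0,0],"roll": 0,"claw": 0},
    {"dp": [-0.03,0,0],"roll": 0,"claw": 0},
    {"dp": [0,0,-0.05],"roll": 0,"claw": 0},
    {"dp": [0,0,-0.07],"roll": 0,"claw": 0},
    {"dp": [0,0,-0.07],"roll": 0,"claw": 0},
    {"dp": [0,0,-0.07],"roll": 0,"claw": 0},
    {"dp": [0,0,-0.04],"roll": 0,"claw": 0},
    {"dp": [0,0,0],"roll": 0,"claw": 0}
  ]
}}

```text
time: 13.7
eef_pos: [0.4819, -0.2423, 0.3125]
ee_rot: [0.001, 0.988, -0.152, 0.004]
ft_force: [-0.2, -0.4, -0.9]
gripper_width: 0.211
grasp_force: 30.0
```

Run:
```python
from low import *
s,p,P,L=frame(); plan([.48,.236,.3],-17.5); print(s['grasp_force'],s['ft_force']); show(L,p,z0=-.04,z1=.13); np.savez('up.npz',L=L,p=p); save('up.png',p)
m=(abs(L[...,1])<.03)&(L[...,0]>-.06)&(L[...,2]>.09)&(L[...,2]<.14); v,u=np.where(m); print(m.sum(), u.min() if m.any() else 0,u.max() if m.any() else 0)
```

```text
t 13.75 pos [ 0.4808 -0.2419  0.3104] yaw -17.51 tilt 0.32 q7 -1.59 | units [-0.2894 -0.9111  0.0188] norm mm 478.1 roll -0.0005
29.99956637620926 [-0.18947527 -0.40248256 -0.91622936]
tz -0.040 n1039 x [-0.0085 -0.0053  0.0099] y [-0.0139  0.0001  0.0139] [56. 64. 53.]
tz -0.028 n854 x [-0.0084 -0.0053  0.0099] y [-0.0139  0.0002  0.0139] [128. 122. 106.]
tz -0.016 n646 x [-0.0083 -0.0053  0.0099] y [-0.0139 -0.0003  0.014 ] [134. 127. 110.]
tz -0.004 n562 x [-0.0075 -0.0052  0.0097] y [-0.0139  0.0002  0.0139] [135. 128. 111.]
tz 0.008 n323 x [-0.0066 -0.0051 -0.0042] y [-0.0097 -0.0004  0.0095] [79. 76. 66.]
tz 0.020 n243 x [-0.0058 -0.0047 -0.004 ] y [-0.0099 -0.0004  0.0098] [87. 83. 73.]
tz 0.044 n80 x [-0.0139 -0.011  -0.0098] y [-0.005   0.0004  0.005 ] [120. 116. 107.]
tz 0.056 n93 x [-0.0148 -0.011  -0.0098] y [-0.0051 -0.0004  0.0054] [118. 114. 106.]
tz 0.068 n78 x [-0.0135 -0.0106 -0.0096] y [-0.0054  0.      0.0054] [118. 114. 106.]
tz 0.080 n72 x [-0.0142 -0.0104 -0.0094] y [-0.0056 -0.0004  0.0057] [117.  113.  105.5]
tz 0.092 n63 x [-0.0142 -0.0101 -0.0092] y [-0.0051  0.0005  0.0059] [118. 112. 104.]
tz 0.104 n12 x [-0.0138 -0.0126 -0.0099] y [-0.002   0.0019  0.0034] [146.5 102.5  84. ]
tz 0.116 n60 x [-0.0158 -0.0114 -0.0093] y [-0.0053 -0.0004  0.0054] [165.5  98.   57. ]
copper 3559 [ 0.0227  0.0009 -0.1108] 0.1155
108 314 326
```

Call:
{"fn": "send_rows", "kwargs": {
  "plan": [
    {"dp": [0,0,-0.05],"roll": 0,"claw": 0},
    {"dp": [0,0,-0.07],"roll": 0,"claw": 0},
    {"dp": [0,-0.03,-0.02],"roll": 0,"claw": 0},
    {"dp": [-0.02,-0.07,0],"roll": 0,"claw": 0},
    {"dp": [-0.02,-0.07,0],"roll": 0,"claw": 0},
    {"dp": [-0.02,-0.07,0],"roll": 0,"claw": 0},
    {"dp": [-0.02,-0.07,0],"roll": 0,"claw": 0},
    {"dp": [-0.02,-0.07,0],"roll": 0,"claw": 0},
    {"dp": [-0.02,-0.07,0],"roll": 0,"claw": 0},
    {"dp": [-0.01,-0.04,0],"roll": 0,"claw": 0}
  ]
}}

```text
time: 14.75
eef_pos: [0.4906, 0.0157, 0.3774]
ee_rot: [-0.001, 0.989, -0.15, -0.001]
ft_force: [0.4, -0.2, -1.0]
gripper_width: 0.209
grasp_force: 30.0
```

Call:
{"fn": "send_rows", "kwargs": {
  "plan": [
    {"dp": [0,0,0],"roll": -0.12,"claw": 0},
    {"dp": [0,0,0],"roll": -0.2,"claw": 0},
    {"dp": [0,0,0],"roll": -0.2,"claw": 0},
    {"dp": [0,0,0],"roll": -0.2,"claw": 0},
    {"dp": [0,0,0],"roll": -0.2,"claw": 0},
    {"dp": [0,0,0],"roll": -0.2,"claw": 0},
    {"dp": [0,0,0],"roll": -0.12,"claw": 0},
    {"dp": [0,0,0],"roll": 0,"claw": 0}
  ]
}}

```text
time: 15.55
eef_pos: [0.4908, 0.0124, 0.3773]
ee_rot: [-0.0, 0.985, 0.172, -0.001]
ft_force: [-0.3, -0.5, -1.3]
gripper_width: 0.208
grasp_force: 30.0
```

```bash
cat >> low.py <<'E'
def toring(off,z,yaw=None,ring=(.5378,.2360)):
    s=read_state(); M=rot(s['ee_rot']); t=np.array([*ring,z])-M@np.array([off[0],off[1],0]); t[2]=z
    plan(t,yaw)
E
python3 - <<'E'
from low import *
toring((-.0153,.0003),.22)
E
```

```text
t 15.55 pos [0.4908 0.0124 0.3773] yaw 19.78 tilt 0.09 q7 -1.47 | units [ 0.2707 -0.3893  0.3147] norm mm 284.5 roll 0
```

Call:
{"fn": "send_rows", "kwargs": {
  "plan": [
    {"dp": [0.02,-0.029,0],"roll": 0,"claw": 0},
    {"dp": [0.045,-0.065,0],"roll": 0,"claw": 0},
    {"dp": [0.045,-0.065,0],"roll": 0,"claw": 0},
    {"dp": [0.045,-0.065,0],"roll": 0,"claw": 0},
    {"dp": [0.045,-0.065,0],"roll": 0,"claw": 0},
    {"dp": [0.045,-0.065,0],"roll": 0,"claw": 0},
    {"dp": [0.025,-0.035,0.05],"roll": 0,"claw": 0},
    {"dp": [0,0,0.08],"roll": 0,"claw": 0},
    {"dp": [0,0,0.08],"roll": 0,"claw": 0},
    {"dp": [0,0,0.05],"roll": 0,"claw": 0}
  ]
}}

```text
time: 16.55
eef_pos: [0.551, 0.2404, 0.2448]
ee_rot: [0.0, 0.985, 0.17, -0.002]
ft_force: [1.2, -0.0, -0.7]
gripper_width: 0.214
grasp_force: 30.0
```

Call:
{"fn": "send_rows", "kwargs": {
  "plan": [
    {"dp": [0,0,0.05],"roll": 0,"claw": 0},
    {"dp": [0,0,0],"roll": 0,"claw": 0},
    {"dp": [0,0,0],"roll": 0,"claw": 0}
  ]
}}

```text
time: 16.85
eef_pos: [0.5524, 0.2409, 0.2235]
ee_rot: [-0.0, 0.985, 0.171, -0.001]
ft_force: [0.0, 1.5, -0.4]
gripper_width: 0.208
grasp_force: 30.0
```

Run:
```python
from low import *
toring((-.0153,.0003),.16)
s,p,P,L=frame(); show(L,p,z0=-.04,z1=.125); print(s['ft_force'])
g=p.astype(int)
m=(np.hypot(P[...,0]-.538,P[...,1]-.236)<.02)&(P[...,2]>.018)&(P[...,2]<.028); print(m.sum())
k=m&(g.mean(2)<80); print(k.sum(),P[k].mean(0))
# ring fit: circle through the dark ring pixels of radius ~14 mm
X=P[k][:,:2]; A=np.c_[2*X,np.ones(len(X))]; q=np.linalg.lstsq(A,(X**2).sum(1),rcond=None)[0]; print('circ',q[:2],np.sqrt(q[2]+q[:2]@q[:2]))
v,u=np.where(m); print(u.min(),u.max(),v.min(),v.max())
r=np.s_[120:320,220:440]; save('pl.png',cv2.resize(p[r],None,fx=3.6,fy=3,interpolation=cv2.INTER_CUBIC)); np.savez('pl.npz',p=p,P=P,L=L)
```

```text
t 16.85 pos [0.5524 0.2409 0.2235] yaw 19.66 tilt 0.07 q7 -2.02 | units [ 0.     -0.0011  0.127 ] norm mm 63.5 roll 0
tz -0.040 n1047 x [-0.0084 -0.0054  0.0099] y [-0.0139  0.0001  0.0139] [52. 59. 49.]
tz -0.028 n856 x [-0.0084 -0.0053  0.0098] y [-0.0137  0.      0.0139] [121. 115. 100.]
tz -0.016 n644 x [-0.008  -0.0054  0.0098] y [-0.0139  0.      0.0138] [126. 120. 103.]
tz -0.004 n564 x [-0.0077 -0.0053  0.0097] y [-0.0138  0.      0.0137] [127. 121. 105.]
tz 0.008 n319 x [-0.0065 -0.0051 -0.0042] y [-0.0093  0.0006  0.0099] [74. 70. 62.]
tz 0.020 n239 x [-0.0058 -0.0047 -0.004 ] y [-0.0095 -0.      0.0102] [80. 77. 67.]
tz 0.032 n5 x [-0.0061 -0.0052 -0.0051] y [-0.0031  0.0021  0.0076] [102.  97.  85.]
tz 0.044 n82 x [-0.0138 -0.011  -0.0101] y [-0.0046  0.0007  0.0053] [113.  108.5 101. ]
tz 0.056 n90 x [-0.0147 -0.0108 -0.0099] y [-0.0048  0.0003  0.0062] [111. 107. 100.]
tz 0.068 n80 x [-0.0138 -0.0106 -0.0097] y [-0.005   0.0007  0.0057] [111. 107. 100.]
tz 0.080 n74 x [-0.0138 -0.0106 -0.0095] y [-0.0053  0.0003  0.006 ] [111. 107. 100.]
tz 0.092 n62 x [-0.0139 -0.0103 -0.0092] y [-0.0047  0.0008  0.0062] [112. 107. 100.]
tz 0.104 n10 x [-0.0145 -0.0121 -0.0106] y [-0.0032  0.0013  0.0035] [144.5  94.   68.5]
tz 0.116 n59 x [-0.0159 -0.0114 -0.0091] y [-0.005  -0.0001  0.0057] [158.  95.  60.]
copper 3492 [ 0.0227  0.0008 -0.1109] 0.115
[ 0.01767685  1.5021629  -0.38224234]
771
64 [0.53543998 0.24337887 0.02239699]
circ [0.53781077 0.23657615] 0.013854355067493496
304 335 171 201
```

Call:
{"fn": "send_rows", "kwargs": {
  "plan": [
    {"dp": [0,-0.001,0.03],"roll": 0,"claw": 0},
    {"dp": [0,0,0.05],"roll": 0,"claw": 0},
    {"dp": [0,0,0.045],"roll": 0,"claw": 0},
    {"dp": [0,0,0.025],"roll": 0,"claw": 0},
    {"dp": [0,0,0],"roll": 0,"claw": 0},
    {"dp": [0,0,0],"roll": 0,"claw": 0}
  ]
}}

```text
time: 17.5
eef_pos: [0.5528, 0.2412, 0.1494]
ee_rot: [-0.0, 0.985, 0.171, 0.0]
ft_force: [0.2, 0.0, -1.6]
gripper_width: 0.21
grasp_force: 30.0
```

Run:
```python
from low import *
toring((-.0152,.0003),.138,ring=(.5378,.2365))
s,p,P,L=frame(); show(L,p,z0=.092,z1=.13); print(s['ft_force'])
```

```text
t 17.5 pos [0.5528 0.2412 0.1494] yaw 19.69 tilt 0.04 q7 -2.09 | units [-0.0011 -0.0019  0.0228] norm mm 11.4 roll 0
tz 0.092 n101 x [-0.0136 -0.0096  0.0836] y [-0.0145 -0.0028  0.0061] [115. 110. 102.]
tz 0.104 n735 x [0.0148 0.0454 0.0792] y [-0.0102  0.0064  0.0147] [210. 213. 204.]
tz 0.116 n1860 x [-0.0443  0.0507  0.0816] y [-0.0144 -0.003   0.014 ] [211. 214. 204.]
tz 0.128 n1157 x [-0.0427 -0.0095  0.011 ] y [-0.0143 -0.0012  0.0141] [134. 130. 121.]
copper 3499 [ 0.0227  0.0008 -0.1108] 0.1154
[ 0.16372522  0.00619213 -1.58718732]
```

Call:
{"fn": "send_rows", "kwargs": {
  "plan": [
    {"dp": [-0.001,-0.002,0.01],"roll": 0,"claw": 0},
    {"dp": [0,0,0.008],"roll": 0,"claw": 0},
    {"dp": [0,0,0.006],"roll": 0,"claw": 0},
    {"dp": [0,0,0.004],"roll": 0,"claw": 0},
    {"dp": [0,0,0],"roll": 0,"claw": 0}
  ]
}}

```text
time: 18.05
eef_pos: [0.5518, 0.2416, 0.1347]
ee_rot: [0.0, 0.985, 0.171, -0.0]
ft_force: [-0.2, 0.8, -1.0]
gripper_width: 0.213
grasp_force: 30.0
```

```bash
cat >> low.py <<'E'
def check():
    F=[]
    for i in range(6):
        s,p,P,L=frame(); F.append(s['ft_force'][2])
        m=(abs(L[...,1])<.012)&(L[...,0]>-.03)&(L[...,0]<.005)&(L[...,2]>.08)
        X=L[m]; C=p[m].astype(int); cu=(C[:,0]-C[:,2]>50)&(X[:,2]<.13)
        bar=(X[:,2]<.112)&~cu
        if i%3==0: print('copper',cu.sum(),np.percentile(X[cu],[3,50,97],axis=0).round(4).tolist(),'barrel end',np.percentile(X[bar][:,2],99).round(4))
    print('Fz',np.mean(F).round(2),np.std(F).round(2),s['grasp_force'],s['time'],s['eef_pos'].round(4))
E
python3 - <<'E'
from low import *
check(); toring((-.0152,.0003),.132,ring=(.5378,.2365))
E
```

```text
copper 63 [[-0.0139, -0.0049, 0.1079], [-0.0115, -0.0001, 0.1093], [-0.009, 0.0056, 0.1138]] barrel end 0.112
copper 65 [[-0.0141, -0.005, 0.108], [-0.0115, 0.0008, 0.1095], [-0.009, 0.0056, 0.1138]] barrel end 0.1119
Fz -0.39 0.33 29.99985784292221 18.3 [0.5518 0.2416 0.135 ]
t 18.35 pos [0.5517 0.2416 0.135 ] yaw 19.69 tilt 0.0 q7 -2.1 | units [ 0.0007 -0.0004  0.0059] norm mm 3.0 roll 0
```

Call:
{"fn": "send_rows", "kwargs": {
  "plan": [
    {"dp": [0,0,0.004],"roll": 0,"claw": 0},
    {"dp": [0,0,0.004],"roll": 0,"claw": 0},
    {"dp": [0,0,0],"roll": 0,"claw": 0}
  ]
}}

```text
time: 18.65
eef_pos: [0.5518, 0.2416, 0.1306]
ee_rot: [-0.0, 0.985, 0.171, 0.0]
ft_force: [1.7, 0.0, 1.3]
gripper_width: 0.214
grasp_force: 30.0
```

Run:
```python
from low import *
check(); toring((-.0152,.0003),.132,ring=(.5378,.2365))
s,p,P,L=frame(); show(L,p,z0=-.03,z1=.1); save('fin.png',cv2.resize(p[100:260,240:400],None,fx=3.6,fy=3.6,interpolation=cv2.INTER_CUBIC))
```

```text
copper 46 [[-0.0129, -0.0049, 0.1038], [-0.0108, 0.0003, 0.1051], [-0.0091, 0.0056, 0.1088]] barrel end 0.111
copper 46 [[-0.0132, -0.0049, 0.1036], [-0.0109, 0.0003, 0.1058], [-0.0092, 0.0056, 0.1087]] barrel end 0.1111
Fz 0.75 0.39 30.000528395175934 18.9 [0.5518 0.2416 0.1309]
t 18.95 pos [0.5518 0.2416 0.1309] yaw 19.69 tilt 0.01 q7 -2.1 | units [ 0.0007 -0.0004 -0.0022] norm mm 1.1 roll 0
tz -0.030 n884 x [-0.0087 -0.0054  0.0099] y [-0.0139  0.      0.0137] [117. 112.  98.]
tz -0.018 n686 x [-0.0079 -0.0052  0.0098] y [-0.014   0.      0.0139] [127. 121. 104.]
tz -0.006 n576 x [-0.0076 -0.0053  0.0097] y [-0.0138  0.      0.0139] [130. 124. 107.]
tz 0.006 n329 x [-0.007  -0.0051  0.0092] y [-0.0097  0.0006  0.0101] [87. 84. 73.]
tz 0.018 n297 x [-0.006  -0.0048 -0.0039] y [-0.0096 -0.      0.0104] [76. 72. 64.]
tz 0.030 n19 x [-0.006  -0.0049 -0.0043] y [-0.0059  0.0007  0.0073] [103.  98.  86.]
tz 0.042 n63 x [-0.0131 -0.0111 -0.0101] y [-0.004   0.0007  0.0053] [115. 111. 103.]
tz 0.054 n96 x [-0.0146 -0.011  -0.0098] y [-0.0048  0.0007  0.0062] [113. 109. 101.]
tz 0.066 n168 x [-0.0133  0.0737  0.0851] y [-0.0147 -0.0111  0.0056] [213.5 209.  198. ]
tz 0.078 n106 x [-0.0137 -0.0099  0.0541] y [-0.0051  0.0033  0.0138] [114. 110. 103.]
tz 0.090 n1803 x [-0.0095  0.0425  0.0789] y [-0.0095  0.0057  0.0146] [211. 213. 204.]
copper 3476 [ 0.0227  0.0009 -0.1108] 0.109
```

View pics/fin.png

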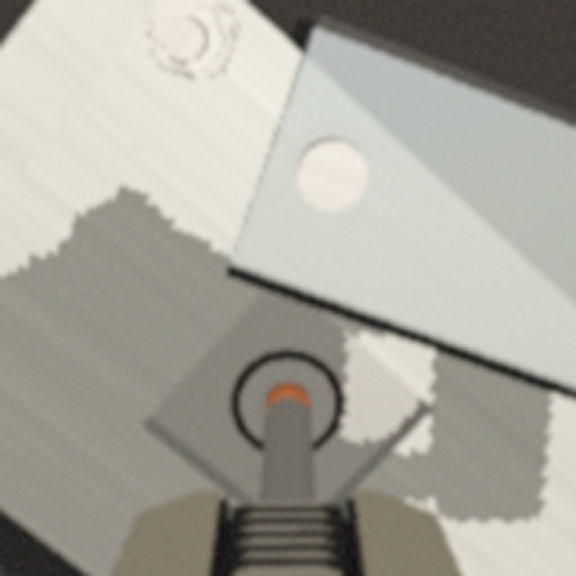

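Foot (288,~405 centre) sits in the middle of the ring (288,402), guard clear; the foot is in about 6.5 mm. Holding 2.5 s.

Call:
{"fn": "send_rows", "kwargs": {
  "plan": [
    {"dp": [0,0,0],"roll": 0,"claw": 0},
    {"dp": [0,0,0],"roll": 0,"claw": 0},
    {"dp": [0,0,0],"roll": 0,"claw": 0},
    {"dp": [0,0,0],"roll": 0,"claw": 0},
    {"dp": [0,0,0],"roll": 0,"claw": 0},
    {"dp": [0,0,0],"roll": 0,"claw": 0},
    {"dp": [0,0,0],"roll": 0,"claw": 0},
    {"dp": [0,0,0],"roll": 0,"claw": 0},
    {"dp": [0,0,0],"roll": 0,"claw": 0},
    {"dp": [0,0,0],"roll": 0,"claw": 0}
  ]
}}

```text
time: 20.0
eef_pos: [0.5517, 0.2416, 0.1308]
ee_rot: [0.0, 0.985, 0.171, -0.0]
ft_force: [0.7, 0.1, 0.1]
gripper_width: 0.212
grasp_force: 30.0
```

Call:
{"fn": "send_rows", "kwargs": {
  "plan": [
    {"dp": [0,0,0],"roll": 0,"claw": 0},
    {"dp": [0,0,0],"roll": 0,"claw": 0},
    {"dp": [0,0,0],"roll": 0,"claw": 0},
    {"dp": [0,0,0],"roll": 0,"claw": 0},
    {"dp": [0,0,0],"roll": 0,"claw": 0},
    {"dp": [0,0,0],"roll": 0,"claw": 0},
    {"dp": [0,0,0],"roll": 0,"claw": 0},
    {"dp": [0,0,0],"roll": 0,"claw": 0},
    {"dp": [0,0,0],"roll": 0,"claw": 0},
    {"dp": [0,0,0],"roll": 0,"claw": 0}
  ]
}}

```text
time: 21.0
eef_pos: [0.5517, 0.2416, 0.1308]
ee_rot: [0.0, 0.985, 0.171, -0.0]
ft_force: [0.4, 0.0, 0.4]
gripper_width: 0.206
grasp_force: 30.0
```

Call:
{"fn": "send_rows", "kwargs": {
  "plan": [
    {"dp": [0,0,0],"roll": 0,"claw": 0},
    {"dp": [0,0,0],"roll": 0,"claw": 0},
    {"dp": [0,0,0],"roll": 0,"claw": 0},
    {"dp": [0,0,0],"roll": 0,"claw": 0},
    {"dp": [0,0,0],"roll": 0,"claw": 0},
    {"dp": [0,0,0],"roll": 0,"claw": 0}
  ]
}}

```text
time: 21.6
eef_pos: [0.5517, 0.2416, 0.1308]
ee_rot: [-0.0, 0.985, 0.171, -0.0]
ft_force: [0.0, 0.5, 1.6]
gripper_width: 0.209
grasp_force: 30.0
```

Run:
```python
from low import *
check(); print(close_job())
```

```text
copper 47 [[-0.013, -0.0049, 0.1043], [-0.0107, -0.0001, 0.1055], [-0.0091, 0.0056, 0.11]] barrel end 0.1111
copper 49 [[-0.0131, -0.0049, 0.1039], [-0.0107, -0.0001, 0.1056], [-0.0091, 0.0056, 0.1096]] barrel end 0.1112
Fz 0.76 0.59 30.000820755958557 21.85 [0.5517 0.2416 0.1308]
the job is handed in; nothing more can be done
None
```

The job is handed in, with no verdict returned: the guard is open about 1.38 rad and the thermometer is held upright (within about 0.02 rad) at the centre of the ring, its foot pushed in about 6 mm and held steady for over 2.5 s.

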